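# Pack a painter's kit case

## Task

Pack the shut kit case for the painting table: pry its lid up with the blade of the palette knife under the lid at the front notch (not with the fingers), swing it fully open and lay the knife down flat on the table, clear of the case. Then turn the shaker's dial lid by its red tab to the largest opening while the shaker still sits in its rack, shake every steel ball out into the narrow bay at the left of the case, and set the shaker back in its rack the way it was. Lay every paint marker there is in the wide right-hand bay at any time once the lid is open, and at the very end shut the lid fully; leave the varnish bottle and paint pot alone.

Things in the scene. Friction and masses are not known exactly. Their poses are not given: they have to be found in the camera images.
- case: Blue open-topped case, fixed, 140 (x) x 252 (y) x 50 mm high, walls and floor 4 mm. Origin: centre of its underside on the table; front (-x) faces the robot, +y is its left. The front wall has a notch 80 mm wide, 9 mm deep in its middle: a gap 41 to 50 mm above the table under the shut lid. A divider along x, 36 mm high, 4 mm thick, stands at y = +40 mm.
- marker_bay (a point): Centre of the floor of the wide right-hand bay (4 mm above the table), free floor 132 mm (case x) by 160 mm (case y). Axes as the case.
- ball_bay (a point): Centre of the floor of the narrow left-hand bay (4 mm above the table), free floor 132 mm (case x) by 80 mm (case y). Axes as the case.
- lid (a joint): Angle of the case's clear flat lid (140 x 252 x 4 mm, 80 g, hinged at the rear rim): 0 shut, grows as the front edge rises, 2.1 rad is the stop, leaning back. Stiff hinge: the lid stays at any angle; 0.2 to 1.5 N at the front edge moves it. Shut, its underside is 50 mm above the table and its front edge flush with the case front.
- lid_lip (a point): Middle of the front edge of the lid (mid thickness); moves with the lid.
- lid_hinge (a point): Middle of the lid's hinge line, at the top of the rear wall of the case (50 mm above the table); the hinge runs along the case's y and the lid's underside passes through it.
- knife: Palette knife, 70 g: dark wooden handle 90 (x) x 20 (y) x 24 mm high, lying on the table; a thin straight steel blade, 16 mm wide and 2.5 mm thick, runs from the handle's front end (x = 45) to x = 144 mm, at 12 mm above the handle's underside. Origin: centre of the handle's underside.
- knife_tip (a point): Tip of the knife's blade, at the middle of its thickness.
- rack: Wooden shaker rack, fixed, about 115 x 70 mm, to 65 mm high. Origin: centre of its underside. Its bed slopes 12 degrees (higher at the -x end, towards the robot), with a rear stop (+x) and low flared cheeks near both ends; between x = -20 and +20 mm the shaker's sides are free to grip. 2 to 3 mm of play each side.
- rack_seat (a point): Where the shaker's origin lies when it sits in the rack (50 mm above the table); axes as the rack (level).
- shaker: Clear box 110 (x) x 50 (y) x 56 mm (z), 250 g with dial; origin at its centre. Mouth at the -x end; exit chute 34 mm wide, 2 to 25 mm below the axis (own -z side). In the rack it lies pitched 0.21 rad about the rack's +y, mouth raised and facing the robot, balls at the far end. They roll out once the mouth is tipped 20 to 45 degrees below level and shaken. Grip across the 50 mm width.
- dial (a joint): Angle of the orange dial lid (68 mm disc on the mouth, turning about the shaker's x axis): 0 closed, 1.5 rad (its stop) the largest opening. It grows as the red tab goes from the shaker's +y side over the top to its -y side. Friction 0.03 N m: about 0.6 N at the tab moves it; it stays where left.
- dial_tab (a point): Tip of the dial's red tab, 58 mm from the dial's axis and 58.5 mm ahead (-x) of the shaker's origin; the tab is 8 mm thick, 12 mm wide along the axis and stands out from radius 34 to 58 mm. It leans 0.75 rad to the +y side at 0 and 0.75 rad to the -y side at 1.5.
- shaker_mouth (a point): Middle of the exit opening, on the outer face of the dial: (-61, 0, -13.5) mm from the shaker's origin.
- ball1: Steel mixing ball, 16 mm in diameter, 17 g; origin at its centre. Starts in the shaker, one of four.
- ball2: Steel mixing ball, 16 mm in diameter, 17 g; origin at its centre. Starts in the shaker, one of four.
- ball3: Steel mixing ball, 16 mm in diameter, 17 g; origin at its centre. Starts in the shaker, one of four.
- ball4: Steel mixing ball, 16 mm in diameter, 17 g; origin at its centre. Starts in the shaker, one of four.
- marker_red: Square paint marker, white with red cap and end, 100 (x) x 20 x 20 mm, 35 g, lying on the table to the right of the case. Origin: centre of its underside. 1 to 3 markers are present.
- marker_yellow: Square paint marker, white with yellow cap and end, 100 (x) x 20 x 20 mm, 35 g, lying on the table to the right of the case. Origin: centre of its underside. 1 to 3 markers are present.
- marker_violet: Square paint marker, white with violet cap and end, 100 (x) x 20 x 20 mm, 35 g, lying on the table to the right of the case. Origin: centre of its underside. 1 to 3 markers are present.
- varnish: Violet varnish bottle, 48 mm in diameter, 100 mm tall, bystander. Origin: centre of its underside.
- paint_pot: Red paint pot with white cap, 52 mm in diameter, 55 mm tall, bystander. Origin: centre of its underside.

How it is judged:
By the outcome, as a careful person would: the job done as asked, in the order asked, and still so for the second after the job is handed in, with the robot touching nothing.
Of marker_red, marker_yellow, marker_violet only 1 to 3 are there at a start; the rules pass over those that are not, and their reading is None.
At some moment in a run one of knife, marker_red, marker_yellow, marker_violet may be knocked a few centimetres aside while the robot is not near it.
It also fails if it takes over 210 s, if anything falls off the work surface, if the arm or the gripper's body presses on something with over 40 N, if the wrist force passes 120 N, or if a joint passes its speed limit or range.

## Robot

A 6-joint arm with a two-finger parallel gripper is mounted at the origin on the work surface. World frame = base frame: x ahead of the robot, y to its left, z up, the work surface at z = 0. Lengths are in m, angles in rad, forces in N, time in s.
With the tool pointing down it reaches from about 0.35 to 0.775 m from the base axis. Payload 5.5 kg.
Tool frame: the origin (TCP) lies midway between the tips of the shut fingers; the grasp point (between the pads) lies 19 mm behind it; z points along the fingers, x is the direction in which the jaws open and shut, and the axes are right-handed (so a half turn about z gives the same grasp; the last joint's range is limited). The gripper opens to 85 mm and grips with 20 to 120 N. Pads are 22 mm wide; open, the fingers measure 114 mm over their backs; the gripper's body (76 mm by 85 mm) begins 54 mm behind the grasp point. The pads swing forward as they close: fully open they stand 13 mm farther back than shut.
Start: joints at [-1.418, 0.313, 0.046, 1.304, 0, 1.431], TCP at [0.166, -0.551, 0.231] pointing down, gripper open.
Joint ranges: [-2.76, 2.76], [-0.86, 1.69], [-1.03, 1.26], [-2.2, 2.34], [-1.47, 1.5], [-3.14, 3.14]. Speed limits (rad/s): [2.57, 2.57, 3.14, 3.14, 3.14, 3.14].

## Interface

Orientations are given as a unit quaternion [w, x, y, z].
In Python, from workcell import env gives the robot as it stands.
- The arm moves only by the tool servo_tool, never from a script. Its argument "targets" is a list of rows, each an object with "xyz": the shift along the tool's x, y, z in m, a list of three; "twist": the turn, a rotation vector about the tool's x, y, z in rad, a list of three; "jaw": the opening, from 0 (shut) to 1 (fully open). A call has 1 to 12 rows; each row is the pose to reach, as a shift and turn from the pose commanded when the call began, along the tool's axes at that moment; what a row does not reach only later rows make up. A row lasts 1/12 s, in which the tool goes at most 41.7 mm and 7.16 degrees, less where a joint would pass 70% of its speed; a pose out of reach is approached as far as the arm can. A call with a gripper value outside its range is refused whole. The fingers move at their own pace and stop on an object; "squeeze" is the grip in N (left out, the last holds). Time passes only in rows, so rows that repeat a pose let the fingers close. It gives the time, the measured TCP pose, the force and the opening at its end, in the units of the state.
- env.get_state(): the state, without advancing time (a new reading comes with each control period).
- env.read_camera(name): name is "scene" or "top" or "wrist"; returns a dict with "color" (480x640x3 uint8, red, green, blue), "depth" (480x640 float32, m along the optical axis (not along the pixel's ray), 0 where there is no reading), "fx", "fy", "cx", "cy" (pixels), "k1" (the pictures are not rectified: a ray, as slopes to the right and down, at radius r is drawn at 1 + k1 r^2 times it, then the intrinsics apply), "eye" and "attitude" of the camera in the world. Camera axes: x right, y down, z forward; pixel columns grow to the right and rows downward; lengths in m; the calibration is good to about 2 mm. A picture is of the moment at which its call begins.
- env.hand_in(): hands the job in, once; it reports no verdict.
The state is a dict: "clock": time; "joint_pos": joint angles; "qvel": joint speeds; "tau": joint torques, N m; "tcp_pos": TCP position; "orientation": TCP orientation; "wrist_force": force on the tool from outside, world axes, zero at the start; "ft_torque": the same for the moment, N m; "finger_gap": finger opening in m.
Only numpy, scipy, OpenCV 4.12 (cv2) and the standard library are available. Lean on these libraries where they do the work, as an engineer would, in place of code of your own. Each camera call takes 0.05 s, during which the arm holds its last target. There are 200 camera calls.

## Working session

There is one attempt and no reset: what is moved stays moved. The work goes in short steps, Python scripts to look and compute and a tool call to move; the robot and the scene stay as the last step left them, time stands still between calls to the robot, and variables do not carry over. Pictures are saved under pics/ and viewed, about 12 in all and at most 16, crops included, and the job is handed in when it is done.

Besides the shell and the picture viewer there is one more tool, called by a JSON object that holds its "api" and its "payload". servo_tool: Moves the arm, as the interface text tells. Its arguments: {"type":"object","properties":{"targets":{"type":"array","items":{"type":"object","properties":{"xyz":{"type":"array","items":{"type":"number"}},"twist":{"type":"array","items":{"type":"number"}},"jaw":{"type":"number"}}}},"squeeze":{"type":"number"}},"required":["targets"]}

```bash
ls; mkdir -p pics; cat > h.py <<'E'
import numpy as np, cv2
from scipy.spatial.transform import Rotation as R
from workcell import env
def rot(q): return R.from_quat([q[1],q[2],q[3],q[0]])
def cam(n,save=None):
    c=env.read_camera(n)
    if save: cv2.imwrite('pics/'+save,cv2.cvtColor(c['color'],cv2.COLOR_RGB2BGR))
    return c
def rays(c,uv):
    uv=np.atleast_2d(np.asarray(uv,float)); d=np.stack([(uv[:,0]-c['cx'])/c['fx'],(uv[:,1]-c['cy'])/c['fy']],1)
    s=d.copy()
    for _ in range(10): s=d/(1+c['k1']*(s**2).sum(1,keepdims=True))
    a=np.asarray(c['attitude']); M=rot(a).as_matrix() if a.size==4 else a
    return np.c_[s,np.ones(len(s))]@M.T
def onz(c,uv,z):
    r=rays(c,uv); e=np.asarray(c['eye']); return e+r*((z-e[2])/r[:,2:])
def bydepth(c,uv):
    uv=np.atleast_2d(uv).astype(int); return np.asarray(c['eye'])+rays(c,uv)*c['depth'][uv[:,1],uv[:,0]][:,None]
def proj(c,P):
    a=np.asarray(c['attitude']); M=rot(a).as_matrix() if a.size==4 else a
    q=(np.atleast_2d(P)-np.asarray(c['eye']))@M; s=q[:,:2]/q[:,2:]; s=s*(1+c['k1']*(s**2).sum(1,keepdims=True))
    return np.c_[s[:,0]*c['fx']+c['cx'],s[:,1]*c['fy']+c['cy']]
def cloud(c):
    v,u=np.mgrid[0:480,0:640]; P=np.asarray(c['eye'])+rays(c,np.c_[u.ravel(),v.ravel()])*c['depth'].reshape(-1,1)
    return P.reshape(480,640,3)
def T():
    s=env.get_state(); return np.array(s['tcp_pos']),rot(s['orientation'])
def go(p,Rt=None):
    """shift,twist in tool axes from measured pose"""
    t,r=T(); x=r.inv().apply(np.asarray(p)-t); w=(r.inv()*Rt).as_rotvec() if Rt is not None else np.zeros(3)
    print('xyz',x.round(4),'twist',w.round(4))
E
python3 - <<'E'
from h import *
for n in('scene','top','wrist'):
    c=cam(n,n+'0.png'); print(n,c['eye'],c['attitude'],c['fx'],c['k1'],(c['depth']>0).mean())
print(env.get_state())
E
```

```text
pics
scene [ 1.6077817  -0.46681505  0.98254917] [-0.37334873  0.76421488  0.47316384 -0.22956985] 618.4842832720271 -0.1322844252330523 0.995859375
top [0.42300745 0.06353584 1.30890855] [ 0.05114591 -0.70446249  0.70597135 -0.05216461] 451.52376226011285 -0.11463167427431754 0.9960546875
wrist [ 0.23514605 -0.52989959  0.37280785] [ 0.11458928  0.79453109 -0.59001279 -0.08645556] 415.02753767205223 -0.07667462727337439 0.9958951822916666
{'clock': 0.15, 'joint_pos': array([-1.41761542e+00,  3.13827578e-01,  4.52398140e-02,  1.30359594e+00,
        9.55234098e-06,  1.43121936e+00]), 'qvel': array([ 0.00019338, -0.00180729,  0.00378697,  0.00040598,  0.00083921,
       -0.00081747]), 'tau': array([ 2.26395663e-03, -4.81065023e+01,  2.98815823e+01,  1.39235234e-02,
        1.23300802e-05,  1.36544020e-05]), 'tcp_pos': array([ 0.16588909, -0.5501532 ,  0.23061384]), 'orientation': array([-4.90562585e-04,  8.02680888e-01, -5.96408342e-01, -4.90481038e-04]), 'wrist_force': array([-0.48331169,  0.0931609 , -0.31346759]), 'ft_torque': array([0.02212622, 0.06781135, 0.00341256]), 'finger_gap': 0.08512668631465393}
```

View pics/top0.png

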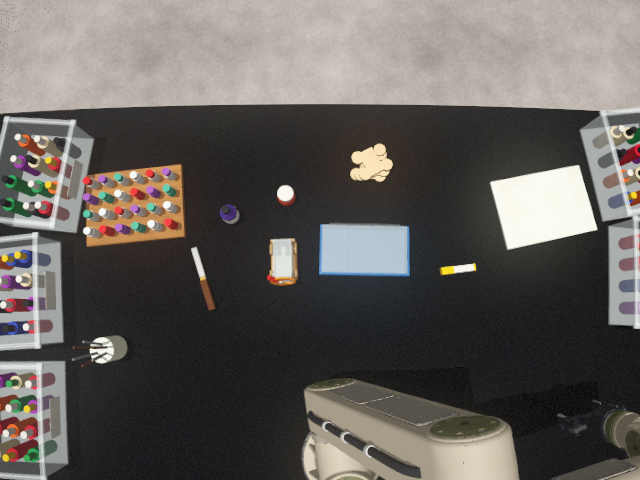

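View pics/scene0.png

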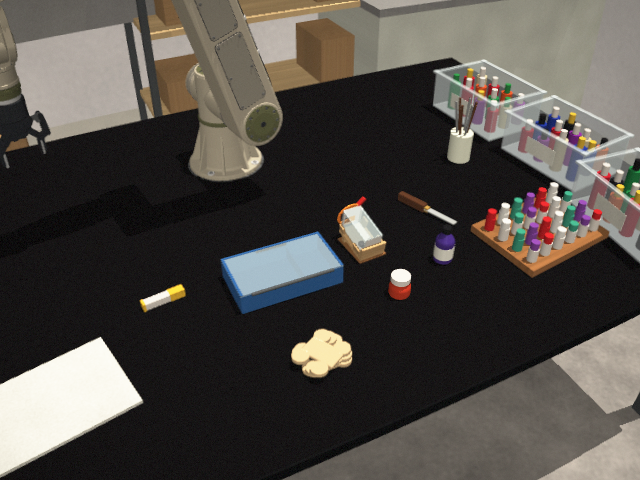

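The top view (up = +x, left = +y) shows the case at about (365,250), the rack and shaker at (284,262), the knife at (203,280) with its blade pointing away, and one yellow marker at (458,268). The scene view agrees, and no other marker is visible. Next I measure them.

```bash
cat > m.py <<'E'
from h import *
def rect(c,mask,z,box):
    m=np.zeros(mask.shape,np.uint8); x0,y0,x1,y1=box; m[y0:y1,x0:x1]=mask[y0:y1,x0:x1]
    cs,_=cv2.findContours(m,cv2.RETR_EXTERNAL,cv2.CHAIN_APPROX_NONE); k=max(cs,key=cv2.contourArea)
    P=onz(c,k[:,0,:],z)[:,:2]; (ce,sz,an)=cv2.minAreaRect((P*1000).astype(np.float32))
    B=cv2.boxPoints((ce,sz,an)); 
    return np.array(ce)/1000,np.array(sz),an,B
if __name__=='__main__':
    c=cam('top'); hsv=cv2.cvtColor(c['color'],cv2.COLOR_RGB2HSV); h,s,v=cv2.split(hsv)
    print('case@50',rect(c,(h>95)&(h<125)&(v>60),.05,(300,215,430,285)))
    print('handle',rect(c,(h<15)&(s>80)&(v>30),.02,(190,270,225,320)))
    print('blade',rect(c,(s<60)&(v>120),.012,(180,240,215,290)))
    print('rackwood',rect(c,(v>70),.05,(260,230,305,292)))
    print('marker',rect(c,(v>90),.02,(430,250,490,290)))
    print('pot',rect(c,(v>70),.055,(270,180,300,210)))
    print('varnish',rect(c,(v>40)&(s>60),.1,(215,200,245,228)))
    P=cloud(c)
    m=(h>170)|(h<5); m&=(s>170)&(v>100); ys,xs=np.where(m[268:295,262:300]); print('redtab',np.c_[xs+262,ys+268][::5].tolist(), P[ys+268,xs+262].mean(0), P[ys+268,xs+262,2].max())
    for u,w in((365,250),(330,250),(284,262),(458,268),(365,272)): print(u,w,P[w,u])
    cv2.imwrite('pics/crop0.png',cv2.resize(cv2.cvtColor(c['color'],cv2.COLOR_RGB2BGR)[225:320,180:300],None,fx=6,fy=6,interpolation=cv2.INTER_CUBIC))
E
python3 m.py
```

```text
case@50 (array([ 0.58254303, -0.06006752]), array([255.60560608, 153.40344238]), 88.61724853515625, array([[ 502.7796 , -185.98221],
       [ 656.13837, -189.68402],
       [ 662.30646,   65.84717],
       [ 508.9477 ,   69.54898]], dtype=float32))
handle (array([0.45532776, 0.38514075]), array([90.032341  , 25.36141586]), 18.91849708557129, array([[408.63193, 382.54117],
       [416.8547 , 358.54977],
       [502.0236 , 387.74033],
       [493.8008 , 411.73172]], dtype=float32))
blade (array([0.55209839, 0.42022064]), array([87.9070816 , 18.79245567]), 18.789926528930664, array([[507.46082, 414.9587 ],
       [513.5138 , 397.16776],
       [596.73596, 425.48257],
       [590.683  , 443.27353]], dtype=float32))
rackwood (array([0.54855322, 0.1699843 ]), array([ 83.90763855, 132.32479858]), 89.98968505859375, array([[482.38327, 128.04239],
       [614.70807, 128.01855],
       [614.72314, 211.92621],
       [482.39838, 211.95004]], dtype=float32))
marker (array([ 0.52789886, -0.33438116]), array([ 24.47323799, 107.84721375]), 5.63027811050415, array([[ 510.43088, -281.91824],
       [
[... 250 characters left out ...]
 134.42833],
       [768.12854, 135.26472],
       [767.4005 , 186.6728 ]], dtype=float32))
varnish (array([0.67963867, 0.31897867]), array([45.34023666, 44.36665726]), 1.6009714603424072, array([[656.35767, 340.52   ],
       [657.59717, 296.17062],
       [702.9197 , 297.43735],
       [701.6802 , 341.7867 ]], dtype=float32))
redtab [[268, 275], [267, 277], [272, 277], [271, 278], [269, 279], [269, 280], [276, 280]] [0.49806519 0.19610659 0.09719808] 0.10977856607307324
365 250 [ 0.57917208 -0.0620564   0.05712919]
330 250 [0.57999086 0.03575816 0.05243565]
284 262 [0.54310908 0.16178178 0.08628465]
458 268 [ 0.53080456 -0.33643739  0.01623141]
365 272 [ 0.51777973 -0.06137283  0.05441734]
```

View pics/crop0.png

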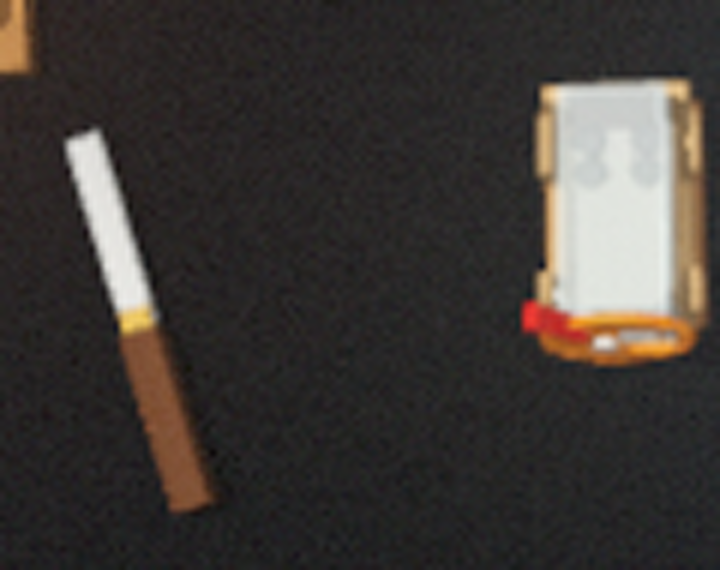

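The crop shows the knife yawed about 19°, with the blade tip at the far left. The red tab leans to the shaker's left (+y), which is the closed position, and the balls are at the far end. I'm moving over the case for a first close look.

{"api": "servo_tool", "payload": {"targets": [{"xyz":[-0.214,-0.33,-0.1],"twist":[0,0,-1.05],"jaw":1},{"xyz":[-0.214,-0.33,-0.1],"twist":[0,0,-1.05],"jaw":1},{"xyz":[-0.214,-0.33,-0.1],"twist":[0,0,-1.05],"jaw":1},{"xyz":[-0.214,-0.33,-0.1],"twist":[0,0,-1.05],"jaw":1},{"xyz":[-0.214,-0.33,-0.1],"twist":[0,0,-1.05],"jaw":1},{"xyz":[-0.214,-0.33,-0.1],"twist":[0,0,-1.05],"jaw":1},{"xyz":[-0.214,-0.33,-0.1],"twist":[0,0,-1.05],"jaw":1},{"xyz":[-0.214,-0.33,-0.1],"twist":[0,0,-1.05],"jaw":1},{"xyz":[-0.214,-0.33,-0.1],"twist":[0,0,-1.05],"jaw":1},{"xyz":[-0.214,-0.33,-0.1],"twist":[0,0,-1.05],"jaw":1},{"xyz":[-0.214,-0.33,-0.1],"twist":[0,0,-1.05],"jaw":1},{"xyz":[-0.214,-0.33,-0.1],"twist":[0,0,-1.05],"jaw":1}]}}

```text
clock: 1.2
tcp_pos: [0.4212, -0.2492, 0.3317]
orientation: [0.0, 0.994, -0.112, 0.0]
wrist_force: [-1.2, -0.5, -0.4]
finger_gap: 0.0853
```

{"api": "servo_tool", "payload": {"targets": [{"xyz":[-0.032,-0.27,0],"twist":[0,0,-1.05],"jaw":1},{"xyz":[-0.032,-0.27,0],"twist":[0,0,-1.05],"jaw":1},{"xyz":[-0.032,-0.27,0],"twist":[0,0,-1.05],"jaw":1},{"xyz":[-0.032,-0.27,0],"twist":[0,0,-1.05],"jaw":1},{"xyz":[-0.032,-0.27,0],"twist":[0,0,-1.05],"jaw":1},{"xyz":[-0.032,-0.27,0],"twist":[0,0,-1.05],"jaw":1},{"xyz":[-0.032,-0.27,0],"twist":[0,0,-1.05],"jaw":1},{"xyz":[-0.032,-0.27,0],"twist":[0,0,-1.05],"jaw":1},{"xyz":[-0.032,-0.27,0],"twist":[0,0,-1.05],"jaw":1},{"xyz":[-0.032,-0.27,0],"twist":[0,0,-1.05],"jaw":1},{"xyz":[-0.032,-0.27,0],"twist":[0,0,-1.05],"jaw":1}]}}

```text
clock: 2.12
tcp_pos: [0.4498, 0.019, 0.3308]
orientation: [-0.0, 0.917, 0.398, -0.0]
wrist_force: [-0.0, 0.3, 0.6]
finger_gap: 0.0851
```

```bash
python3 - <<'E'
from h import *
w=cam('wrist'); c=cam('top'); t,r=T(); print(t,r.as_matrix().round(3).tolist())
s=cam('scene')
for n,k in(('w',w),('t',c),('s',s)): np.savez(n+'1.npz',**k)
a=np.vstack([cv2.resize(cv2.cvtColor(w['color'],cv2.COLOR_RGB2BGR),(560,420)), np.zeros((10,560,3),np.uint8)])
b=cv2.cvtColor(c['color'],cv2.COLOR_RGB2BGR)[200:480,380:640]
cv2.imwrite('pics/w1.png',np.hstack([a[:420],cv2.resize(b,(240,258)) if 0 else np.vstack([cv2.resize(b,(240,258)),np.zeros((162,240,3),np.uint8)])]))
E
```

```text
[0.44988408 0.01890413 0.33097843] [[0.683, 0.73, -0.001], [0.73, -0.683, -0.0], [-0.001, -0.0, -1.0]]
```

View pics/w1.png

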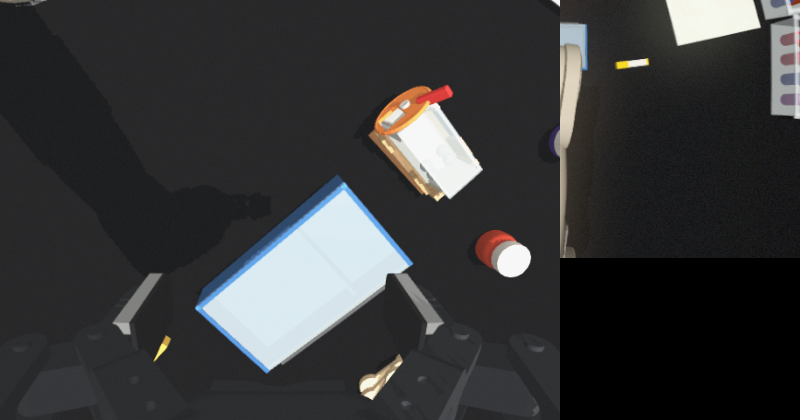

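The wrist view shows the whole case top with its front edge towards the upper left, the orange dial with the red tab at (440,95), and the pot. The cleared top view confirms yellow is the only marker. Now I fit the case top and dial tab.

```bash
python3 - <<'E'
from h import *
from m import rect
w=dict(np.load('w1.npz')); hsv=cv2.cvtColor(w['color'],cv2.COLOR_RGB2HSV); h,s,v=cv2.split(hsv)
m=((v>150)&(h>80)&(h<125)&(s>15)).astype(np.uint8); m[:,:]*=1
m=cv2.morphologyEx(m,cv2.MORPH_OPEN,np.ones((5,5)))
print('case top@.053',rect(w,m>0,.053,(200,190,490,430)))
P=cloud(w)
for z0 in ((300,300),(450,280),(480,190)): print(z0,P[z0[1],z0[0]])
m=((h>170)|(h<5))&(s>170)&(v>90); ys,xs=np.where(m[90:130,460:530]); Q=P[ys+90,xs+460]; print('tab',len(Q),Q.mean(0),Q.min(0),Q.max(0))
m=(h>8)&(h<22)&(s>170)&(v>120); ys,xs=np.where(m[90:160,415:500]); Q=P[ys+90,xs+415]; print('dial',len(Q),Q.mean(0),Q.min(0),Q.max(0))
# shaker body clear: top pts
sel=(P[...,2]>.06)&(P[...,2]<.12)&(P[...,0]>.5)&(P[...,0]<.62)&(P[...,1]>.1)&(P[...,1]<.24); Q=P[sel]; print('shk',np.percentile(Q,[2,50,98],axis=0))
t=dict(np.load('t1.npz')); hsv=cv2.cvtColor(t['color'],cv2.COLOR_RGB2HSV); h,s,v=cv2.split(hsv)
print('marker',rect(t,v>90,.02,(430,250,490,290)))
m=(v>90)&(s<120); m=cv2.morphologyEx(m.astype(np.uint8),cv2.MORPH_OPEN,np.ones((3,3)))
print('rack/shaker upper',rect(t,m>0,.08,(262,230,305,280)))
E
```

```text
case top@.053 (array([ 0.5795307 , -0.06218146]), array([253.72979736, 143.20780945]), 88.73226165771484, array([[ 505.1375 , -187.4311 ],
       [ 648.31024, -190.59949],
       [ 653.9239 ,   63.06819],
       [ 510.75116,   66.23657]], dtype=float32))
(300, 300) [ 0.52238042 -0.07612047  0.05191017]
(450, 280) [0.61565899 0.0601321  0.0557285 ]
(480, 190) [0.5582775  0.14335228 0.05770141]
tab 453 [0.49649757 0.19202261 0.09537963] [ 0.397237    0.06790369 -0.00116485] [0.53474838 0.24385042 0.47313442]
dial 1112 [0.4905524  0.16732736 0.06457771] [ 0.397237    0.06790369 -0.00048183] [0.49925662 0.20010491 0.47313442]
shk [[0.50157739 0.14133523 0.06506935]
 [0.54870483 0.16690572 0.07792159]
 [0.60673705 0.19325927 0.09597737]]
marker (array([ 0.52789886, -0.33438116]), array([ 24.47323799, 107.84721375]), 5.63027811050415, array([[ 510.43088, -281.91824],
       [ 521.01166, -389.24515],
       [ 545.3668 , -386.8441 ],
       [ 534.7861 , -279.51718]], dtype=float32))
rack/shaker upper (array([0.55623944, 0.16535278]), array([107.98400879,  76.45207214]), 0.7679747343063354, array([[501.73996, 202.85172],
       [502.76462, 126.40651],
       [610.7389 , 127.85385],
       [609.71423, 204.29906]], dtype=float32))
```

{"api": "servo_tool", "payload": {"targets": [{"xyz":[0.271,-0.245,0.08],"twist":[0,0,-1.075],"jaw":1},{"xyz":[0.271,-0.245,0.08],"twist":[0,0,-1.075],"jaw":1},{"xyz":[0.271,-0.245,0.08],"twist":[0,0,-1.075],"jaw":1},{"xyz":[0.271,-0.245,0.08],"twist":[0,0,-1.075],"jaw":1},{"xyz":[0.271,-0.245,0.08],"twist":[0,0,-1.075],"jaw":1},{"xyz":[0.271,-0.245,0.08],"twist":[0,0,-1.075],"jaw":1},{"xyz":[0.271,-0.245,0.08],"twist":[0,0,-1.075],"jaw":1},{"xyz":[0.271,-0.245,0.08],"twist":[0,0,-1.075],"jaw":1},{"xyz":[0.271,-0.245,0.08],"twist":[0,0,-1.075],"jaw":1},{"xyz":[0.271,-0.245,0.08],"twist":[0,0,-1.075],"jaw":1},{"xyz":[0.271,-0.245,0.08],"twist":[0,0,-1.075],"jaw":1},{"xyz":[0.271,-0.245,0.08],"twist":[0,0,-1.075],"jaw":1}]}}

```text
clock: 3.27
tcp_pos: [0.455, 0.3846, 0.2508]
orientation: [-0.0, 0.583, 0.812, -0.001]
wrist_force: [-0.4, -0.9, -0.6]
finger_gap: 0.0857
```

```bash
python3 - <<'E'
from h import *
from m import rect
w=cam('wrist','w2.png'); np.savez('w2.npz',**w); P=cloud(w)
hsv=cv2.cvtColor(w['color'],cv2.COLOR_RGB2HSV); h,s,v=cv2.split(hsv)
ob=((h<18)&(s>80)&(v>40)&(np.abs(P[...,2]-.02)<.015)&(P[...,1]>.3)&(P[...,0]<.53))
for z in(.024,.012): print('handle',z,rect(w,ob,z,(0,0,640,480)))
bl=((s<60)&(v>100)&(np.abs(P[...,2]-.012)<.012)&(P[...,1]>.36)&(P[...,0]<.63)); print('blade',rect(w,bl,.013,(0,0,640,480)))
print(T()[0])
E
```

```text
handle 0.024 (array([0.45436392, 0.38458466]), array([89.80886078, 19.48176765]), 19.06302833557129, array([[408.7406 , 379.1252 ],
       [415.10352, 360.71182],
       [499.98724, 390.0441 ],
       [493.62433, 408.4575 ]], dtype=float32))
handle 0.012 (array([0.45655975, 0.3853432 ]), array([92.7279129 , 20.11497879]), 19.063016891479492, array([[409.45355, 379.7063 ],
       [416.02325, 360.69446],
       [503.66595, 390.9801 ],
       [497.09625, 409.99194]], dtype=float32))
blade (array([0.54612109, 0.41633035]), array([97.42140961, 16.09565544]), 19.03183937072754, array([[497.4487 , 408.05402],
       [502.69736, 392.8382 ],
       [594.79346, 424.6067 ],
       [589.5448 , 439.8225 ]], dtype=float32))
[0.45531923 0.38411308 0.25140346]
```

The handle measures 90×20 mm at (0.454, 0.385), yaw 19°, which matches the given sizes. I'll grasp it.

{"api": "servo_tool", "payload": {"targets": [{"xyz":[0,-0.001,0.04],"twist":[0,0,-0.007],"jaw":0.6},{"xyz":[0,-0.001,0.08],"twist":[0,0,-0.007],"jaw":0.6},{"xyz":[0,-0.001,0.12],"twist":[0,0,-0.007],"jaw":0.6},{"xyz":[0,-0.001,0.16],"twist":[0,0,-0.007],"jaw":0.6},{"xyz":[0,-0.001,0.19],"twist":[0,0,-0.007],"jaw":0.6},{"xyz":[0,-0.001,0.21],"twist":[0,0,-0.007],"jaw":0.6},{"xyz":[0,-0.001,0.225],"twist":[0,0,-0.007],"jaw":0.6},{"xyz":[0,-0.001,0.237],"twist":[0,0,-0.007],"jaw":0.6},{"xyz":[0,-0.001,0.243],"twist":[0,0,-0.007],"jaw":0.6},{"xyz":[0,-0.001,0.247],"twist":[0,0,-0.007],"jaw":0.6},{"xyz":[0,-0.001,0.247],"twist":[0,0,-0.007],"jaw":0.6}]}}

```text
clock: 4.23
tcp_pos: [0.4546, 0.3838, 0.0045]
orientation: [0.0, 0.581, 0.814, 0.0]
wrist_force: [-0.7, -0.8, 0.0]
finger_gap: 0.0508
```

{"api": "servo_tool", "payload": {"targets": [{"xyz":[0,0,0],"jaw":0},{"xyz":[0,0,0],"jaw":0},{"xyz":[0,0,0],"jaw":0},{"xyz":[0,0,0],"jaw":0},{"xyz":[0,0,0],"jaw":0},{"xyz":[0,0,0],"jaw":0},{"xyz":[0,0,0],"jaw":0},{"xyz":[0,0,0],"jaw":0},{"xyz":[0,0,0],"jaw":0}], "squeeze": 100}}

```text
schema error: expected keys xyz, twist, jaw
```

{"api": "servo_tool", "payload": {"targets": [{"xyz":[0,0,-0.03],"jaw":0},{"xyz":[0,0,-0.06],"jaw":0},{"xyz":[0,0,-0.09],"jaw":0},{"xyz":[0,0,-0.12],"jaw":0},{"xyz":[0,0,-0.15],"jaw":0},{"xyz":[0,0,-0.15],"jaw":0}]}}

```text
schema error: expected keys xyz, twist, jaw
```

```bash
python3 - <<'E'
from h import *
w=cam('wrist','w3.png'); print(T()[0],T()[1].as_matrix().round(3).tolist()); P=cloud(w)
hsv=cv2.cvtColor(w['color'],cv2.COLOR_RGB2HSV); h,s,v=cv2.split(hsv)
t,r=T()
L=r.inv().apply((P-t).reshape(-1,3)).reshape(P.shape)  # tool frame
bl=(s<70)&(v>90)&(np.abs(L[...,0])<.02)&(L[...,1]>.03)&(L[...,1]<.2)&(np.abs(L[...,2])<.04)
Q=L[bl]; print(len(Q)); 
for a in np.arange(.05,.17,.01):
    q=Q[np.abs(Q[:,1]-a)<.005]
    if len(q)>5: print(a.round(2),len(q),np.median(q,0).round(4))
print(Q[:,1].max())
E
```

```text
[0.45478737 0.38431034 0.00502773] [[-0.326, 0.945, 0.001], [0.945, 0.326, 0.0], [0.0, 0.001, -1.0]]
1874
0.05 715 [-0.0118  0.0498  0.0054]
0.06 223 [-0.0119  0.0568  0.0055]
0.05981712182496034
```

View pics/w3.png

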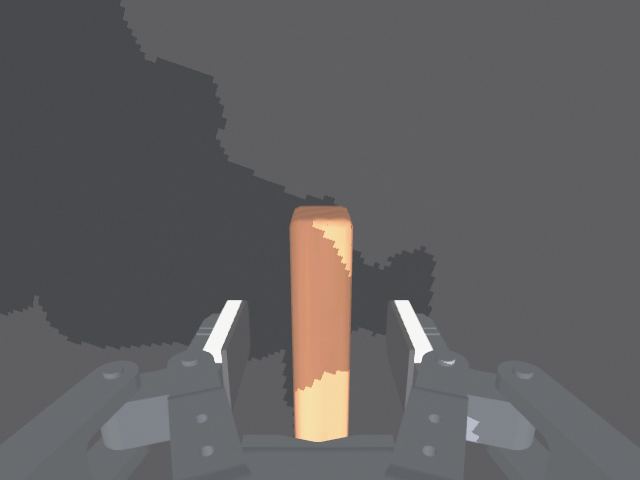

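The handle is centred between the open pads (columns 290 to 350). Every row needs a twist entry, so I'm resending.

{"api": "servo_tool", "payload": {"targets": [{"xyz":[0,0,0],"twist":[0,0,0],"jaw":0},{"xyz":[0,0,0],"twist":[0,0,0],"jaw":0},{"xyz":[0,0,0],"twist":[0,0,0],"jaw":0},{"xyz":[0,0,0],"twist":[0,0,0],"jaw":0},{"xyz":[0,0,0],"twist":[0,0,0],"jaw":0},{"xyz":[0,0,0],"twist":[0,0,0],"jaw":0},{"xyz":[0,0,0],"twist":[0,0,0],"jaw":0},{"xyz":[0,0,0],"twist":[0,0,0],"jaw":0}], "squeeze": 100}}

```text
clock: 4.95
tcp_pos: [0.4548, 0.3852, 0.0056]
orientation: [0.001, 0.58, 0.815, 0.001]
wrist_force: [-1.5, -0.8, 5.3]
finger_gap: 0.0173
```

{"api": "servo_tool", "payload": {"targets": [{"xyz":[0,0,-0.03],"twist":[0,0,0],"jaw":0},{"xyz":[0,0,-0.06],"twist":[0,0,0],"jaw":0},{"xyz":[0,0,-0.09],"twist":[0,0,0],"jaw":0},{"xyz":[0,0,-0.12],"twist":[0,0,0],"jaw":0},{"xyz":[0,0,-0.15],"twist":[0,0,0],"jaw":0},{"xyz":[0,0,-0.15],"twist":[0,0,0],"jaw":0}]}}

```text
clock: 5.45
tcp_pos: [0.457, 0.387, 0.1615]
orientation: [0.002, 0.58, 0.815, 0.005]
wrist_force: [0.7, 1.0, 0.2]
finger_gap: 0.0181
```

```bash
python3 - <<'E'
from h import *
s=cam('scene'); t=cam('top'); np.savez('s4.npz',**s); np.savez('t4.npz',**t)
p,r=T(); print(p,r.as_matrix().round(3).tolist(),env.get_state()['finger_gap'])
for n,c in(('s',s),('t',t)):
    P=cloud(c); h,S,v=cv2.split(cv2.cvtColor(c['color'],cv2.COLOR_RGB2HSV))
    L=r.inv().apply((P-p).reshape(-1,3)).reshape(P.shape)
    m=(v>60)&(np.abs(L[...,0])<.02)&(L[...,1]>.03)&(L[...,1]<.2)&(np.abs(L[...,2])<.06)
    Q=L[m]; print(n,len(Q))
    for a in np.arange(.05,.17,.015):
        q=Q[np.abs(Q[:,1]-a)<.0075]
        if len(q)>3: print(a.round(3),len(q),np.median(q,0).round(4))
    if len(Q): print(Q[:,1].max())
p0=proj(s,p)[0].astype(int); t0=proj(t,p)[0].astype(int); print(p0,t0)
E
```

```text
[0.45503651 0.38557276 0.15615347] [[-0.327, 0.945, 0.003], [0.945, 0.327, 0.002], [0.001, 0.004, -1.0]] 0.017732267345172296
s 230
0.05 45 [-0.0067  0.049  -0.016 ]
0.065 28 [-0.001   0.0627 -0.0123]
0.08 23 [-0.0011  0.0799 -0.012 ]
0.095 22 [-0.0034  0.0941 -0.0127]
0.11 25 [-0.0039  0.109  -0.0127]
0.125 24 [-0.0047  0.1248 -0.0124]
0.14 22 [-0.0019  0.1393 -0.0127]
0.155 6 [-0.0018  0.1484 -0.0147]
0.14888149485928454
t 270
0.05 33 [-0.0017  0.0512 -0.0164]
0.065 37 [-0.0011  0.0655 -0.0116]
0.08 39 [ 0.0005  0.0796 -0.0105]
0.095 39 [ 0.0009  0.095  -0.0105]
0.11 38 [ 0.0007  0.1101 -0.01  ]
0.125 35 [ 0.0016  0.1257 -0.0091]
0.14 36 [ 0.0013  0.1399 -0.0096]
0.14680758189521032
[416 155] [194 293]
```

The knife is held straight, with the tip 145 mm ahead of the TCP and the blade about 9 mm above it. I'll carry it to the front of the notch, yawed 25° for reach.

{"api": "servo_tool", "payload": {"targets": [{"xyz":[-0.038,-0.021,0],"twist":[0,0,0],"jaw":0},{"xyz":[-0.076,-0.042,0],"twist":[0,0,0],"jaw":0},{"xyz":[-0.114,-0.063,0],"twist":[0,0,0],"jaw":0},{"xyz":[-0.152,-0.084,0],"twist":[0,0,0],"jaw":0},{"xyz":[-0.19,-0.105,0],"twist":[0,0,0],"jaw":0},{"xyz":[-0.226,-0.126,0],"twist":[0,0,0],"jaw":0},{"xyz":[-0.26,-0.145,0],"twist":[0,0,0],"jaw":0},{"xyz":[-0.298,-0.167,0],"twist":[0,0,-0.02],"jaw":0},{"xyz":[-0.336,-0.188,0],"twist":[0,0,-0.04],"jaw":0},{"xyz":[-0.374,-0.209,0],"twist":[0,0,-0.06],"jaw":0},{"xyz":[-0.412,-0.23,0],"twist":[0,0,-0.08],"jaw":0},{"xyz":[-0.451,-0.252,0],"twist":[0,0,-0.104],"jaw":0}]}}

```text
clock: 6.55
tcp_pos: [0.3646, -0.1086, 0.1531]
orientation: [-0.001, 0.536, 0.844, -0.0]
wrist_force: [1.2, 0.7, -1.6]
finger_gap: 0.0174
```

{"api": "servo_tool", "payload": {"targets": [{"xyz":[0,0,0.02],"twist":[0,0,0],"jaw":0},{"xyz":[0,0,0.05],"twist":[0,0,0],"jaw":0},{"xyz":[0,0,0.08],"twist":[0,0,0],"jaw":0},{"xyz":[0,0,0.1],"twist":[0,0,0],"jaw":0},{"xyz":[0,0,0.115],"twist":[0,0,0],"jaw":0},{"xyz":[0,0,0.119],"twist":[0,0,0],"jaw":0},{"xyz":[0,0,0.119],"twist":[0,0,0],"jaw":0},{"xyz":[0,0,0.119],"twist":[0,0,0],"jaw":0}]}}

```text
clock: 7.22
tcp_pos: [0.366, -0.1072, 0.0351]
orientation: [-0.001, 0.537, 0.844, -0.0]
wrist_force: [1.0, 1.2, -1.5]
finger_gap: 0.0178
```

```bash
cat > k.py <<'E'
from h import *
def knife(n='top',save=None):
    c=cam(n,save); p,r=T(); print(p.round(4),r.as_matrix().round(3).tolist(),env.get_state()['wrist_force'].round(1))
    P=cloud(c); h,S,v=cv2.split(cv2.cvtColor(c['color'],cv2.COLOR_RGB2HSV))
    L=r.inv().apply((P-p).reshape(-1,3)).reshape(P.shape)
    m=(v>60)&(np.abs(L[...,0])<.02)&(L[...,1]>.03)&(L[...,1]<.2)&(np.abs(L[...,2])<.06)
    Q=L[m];W=P[m]; print(n,len(Q))
    for a in np.arange(.05,.18,.015):
        k=np.abs(Q[:,1]-a)<.0075
        if k.sum()>3: print(a.round(3),k.sum(),np.median(Q[k],0).round(4),np.median(W[k],0).round(4))
    return c
E
python3 - <<'E'
from k import *
c=knife('top')
c2=knife('scene')
a=cv2.cvtColor(c['color'],cv2.COLOR_RGB2BGR)[210:300,290:430]; b=cv2.cvtColor(c2['color'],cv2.COLOR_RGB2BGR)[200:320,160:360]
cv2.imwrite('pics/k5.png',np.vstack([cv2.resize(a,(467,300)),cv2.resize(b,(467,280))]))
E
```

```text
[ 0.3667 -0.1075  0.0357] [[-0.424, 0.906, 0.0], [0.906, 0.424, -0.0], [-0.0, 0.0, -1.0]] [ 0.5  0.2 -0.6]
top 598
0.05 42 [ 0.0027  0.0501 -0.0125] [ 0.411  -0.0838  0.0483]
0.065 39 [ 0.0017  0.0654 -0.0059] [ 0.4264 -0.0783  0.0417]
0.08 41 [ 0.0013  0.079  -0.0055] [ 0.4381 -0.0729  0.0412]
0.095 44 [ 0.0006  0.0947 -0.0057] [ 0.4524 -0.0673  0.0414]
0.11 42 [ 0.0015  0.1101 -0.006 ] [ 0.4656 -0.0591  0.0418]
0.125 43 [ 0.0012  0.1251 -0.0049] [ 0.4796 -0.0534  0.0406]
0.14 47 [ 0.0002  0.14   -0.0016] [ 0.4933 -0.0481  0.0374]
0.155 67 [-0.0062  0.1563 -0.0022] [ 0.5104 -0.0471  0.038 ]
0.17 82 [ 0.0012  0.1698 -0.018 ] [ 0.5206 -0.0337  0.0537]
[ 0.3671 -0.1077  0.0361] [[-0.424, 0.906, 0.001], [0.906, 0.424, -0.001], [-0.001, 0.001, -1.0]] [-0.   0.5 -0.3]
scene 440
0.05 58 [-0.0048  0.0489 -0.0109] [ 0.4135 -0.0906  0.047 ]
0.065 26 [-0.0001  0.0656 -0.0072] [ 0.4256 -0.0809  0.0433]
0.08 30 [-0.0017  0.0801 -0.0068] [ 0.4403 -0.075   0.0429]
0.095 32 [ 0.001   0.096  -0.0065] [ 0.4532 -0.0656  0.0427]
0.11 24 [-0.0022  0.1098 -0.0068] [ 0.4673 -0.0625  0.0429]
0.125 29 [-0.0009  0.1257 -0.0074] [ 0.4817 -0.0556  0.0435]
0.14 16 [-0.0002  0.1383 -0.0082] [ 0.492  -0.0496  0.0443]
0.155 27 [-0.0111  0.1588 -0.0183] [ 0.5145 -0.0511  0.0545]
0.17 60 [ 0.0013  0.171  -0.0191] [ 0.5211 -0.0349  0.0553]
```

View pics/k5.png

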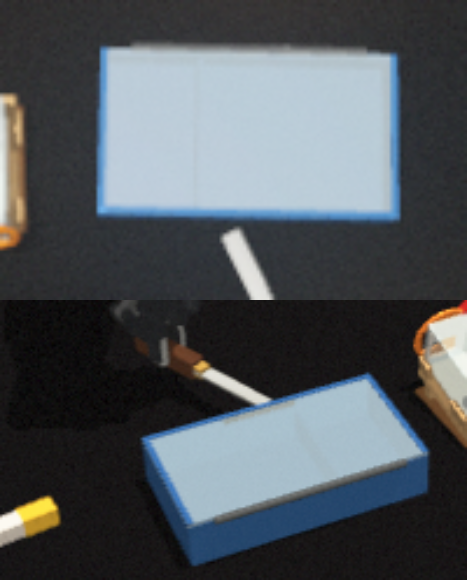

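The blade tip is about 12 mm in front of the case and lined up with the notch, with its mid-thickness at z≈0.0415. I'll raise 4 mm and insert 30 mm.

{"api": "servo_tool", "payload": {"targets": [{"xyz":[0,0,-0.004],"twist":[0,0,0],"jaw":0},{"xyz":[0,0,-0.004],"twist":[0,0,0],"jaw":0},{"xyz":[-0.004,0.004,-0.004],"twist":[0,0,0],"jaw":0},{"xyz":[-0.008,0.008,-0.004],"twist":[0,0,0],"jaw":0},{"xyz":[-0.012,0.012,-0.004],"twist":[0,0,0],"jaw":0},{"xyz":[-0.016,0.016,-0.004],"twist":[0,0,0],"jaw":0},{"xyz":[-0.019,0.02,-0.004],"twist":[0,0,0],"jaw":0},{"xyz":[-0.022,0.023,-0.004],"twist":[0,0,0],"jaw":0},{"xyz":[-0.022,0.023,-0.004],"twist":[0,0,0],"jaw":0}]}}

```text
clock: 8.07
tcp_pos: [0.3977, -0.1181, 0.0393]
orientation: [0.0, 0.537, 0.844, 0.0]
wrist_force: [0.4, 0.3, 0.1]
finger_gap: 0.0175
```

```bash
python3 - <<'E'
from k import *
c=knife('top'); c=knife('scene')
E
```

```text
[ 0.397  -0.1178  0.0392] [[-0.424, 0.906, -0.0], [0.906, 0.424, -0.0], [-0.0, -0.0, -1.0]] [-0.3  0.3 -0.1]
top 680
0.05 44 [ 0.0006  0.0504 -0.0134] [ 0.4428 -0.0962  0.0526]
0.065 40 [-0.0001  0.0645 -0.0071] [ 0.4569 -0.0904  0.0463]
0.08 42 [-0.0001  0.0797 -0.0079] [ 0.4706 -0.0839  0.047 ]
0.095 44 [ 0.0008  0.0948 -0.0063] [ 0.4841 -0.0759  0.0455]
0.11 55 [ 0.0011  0.111  -0.0061] [ 0.496  -0.0702  0.0453]
0.125 76 [-0.0011  0.1259 -0.0123] [ 0.5104 -0.0656  0.0515]
0.14 79 [-1.000e-04  1.396e-01 -1.540e-02] [ 0.5234 -0.0584  0.0546]
0.155 78 [-0.0004  0.1552 -0.0147] [ 0.5374 -0.0531  0.0539]
0.17 76 [-1.000e-04  1.703e-01 -1.480e-02] [ 0.5514 -0.0454  0.0539]
[ 0.3965 -0.1176  0.0391] [[-0.423, 0.906, -0.001], [0.906, 0.423, 0.0], [0.0, -0.0, -1.0]] [-1.   0.2 -1.6]
scene 551
0.05 57 [-0.0054  0.048  -0.0117] [ 0.4419 -0.1008  0.0508]
0.065 28 [-0.0014  0.0631 -0.0072] [ 0.4538 -0.0919  0.0463]
0.08 30 [-0.002   0.0802 -0.0082] [ 0.4692 -0.086   0.0472]
0.095 31 [-0.0001  0.0927 -0.0071] [ 0.4815 -0.0785  0.0462]
0.11 20 [ 0.0004  0.1071 -0.0078] [ 0.4941 -0.0727  0.0468]
0.125 34 [-0.0094  0.1279 -0.0156] [ 0.5143 -0.0725  0.0547]
0.14 67 [-0.0007  0.1399 -0.0154] [ 0.5234 -0.0581  0.0544]
0.155 67 [-0.0014  0.1556 -0.0152] [ 0.5374 -0.0527  0.0542]
0.17 71 [ 0.      0.1705 -0.0155] [ 0.5514 -0.0448  0.0545]
```

The blade is inserted freely under the lid, with the tip about 18 mm inside and near-zero force. I'll lift along the lid's arc.

{"api": "servo_tool", "payload": {"targets": [{"xyz":[0,0.001,-0.0165],"twist":[0,0,0],"jaw":0},{"xyz":[-0.001,0.002,-0.028],"twist":[0,0,0],"jaw":0},{"xyz":[-0.002,0.005,-0.04],"twist":[0,0,0],"jaw":0},{"xyz":[-0.004,0.009,-0.051],"twist":[0,0,0],"jaw":0},{"xyz":[-0.006,0.013,-0.062],"twist":[0,0,0],"jaw":0},{"xyz":[-0.009,0.019,-0.072],"twist":[0,0,0],"jaw":0},{"xyz":[-0.012,0.026,-0.082],"twist":[0,0,0],"jaw":0},{"xyz":[-0.015,0.033,-0.091],"twist":[0,0,0],"jaw":0},{"xyz":[-0.019,0.041,-0.0985],"twist":[0,0,0],"jaw":0},{"xyz":[-0.023,0.05,-0.1055],"twist":[0,0,0],"jaw":0},{"xyz":[-0.028,0.059,-0.1115],"twist":[0,0,0],"jaw":0},{"xyz":[-0.032,0.069,-0.116],"twist":[0,0,0],"jaw":0}]}}

```text
clock: 9.17
tcp_pos: [0.4721, -0.1173, 0.1554]
orientation: [-0.001, 0.537, 0.844, -0.0]
wrist_force: [-0.1, -0.8, -0.5]
finger_gap: 0.0179
```

```bash
python3 - <<'E'
from k import *
c=knife('scene','s6.png')
E
```

```text
[ 0.4747 -0.1178  0.1563] [[-0.424, 0.906, 0.002], [0.906, 0.424, -0.001], [-0.002, 0.002, -1.0]] [ 2.9 -0.8  0.5]
scene 1026
0.05 56 [-0.0031  0.0497 -0.0095] [ 0.5207 -0.0987  0.1658]
0.065 34 [-0.0006  0.0658 -0.0069] [ 0.5348 -0.0898  0.1633]
0.08 28 [ 0.0013  0.0815 -0.0072] [ 0.5483 -0.0824  0.1636]
0.095 35 [-0.0006  0.0954 -0.0066] [ 0.5612 -0.0777  0.1631]
0.11 20 [ 0.0022  0.107  -0.007 ] [ 0.5708 -0.0706  0.1635]
0.125 4 [-0.0146  0.1309 -0.0215] [ 0.5994 -0.075   0.178 ]
0.14 151 [-0.0106  0.1428 -0.0145] [ 0.6064 -0.0671  0.1711]
0.155 304 [-0.0008  0.1547  0.0063] [ 0.6148 -0.0531  0.1502]
0.17 267 [0.0027 0.169  0.0369] [ 0.6273 -0.0431  0.1196]
```

View pics/s6.png

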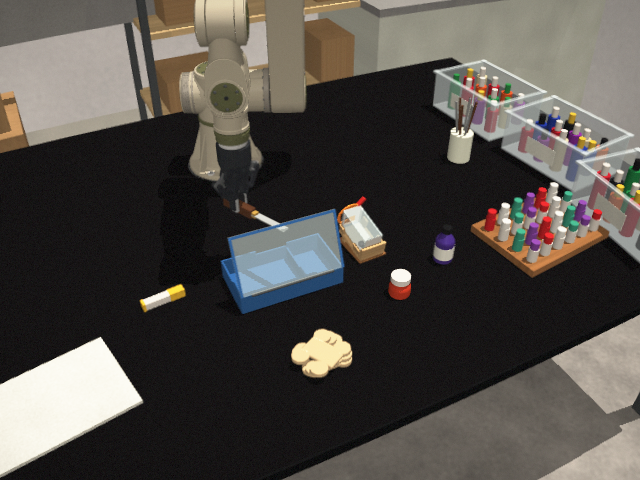

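The lid stands at about 1.2 rad on the blade tip. I'll push it on to the stop.

{"api": "servo_tool", "payload": {"targets": [{"xyz":[-0.005,0.01,-0.004],"twist":[0,0,0],"jaw":0},{"xyz":[-0.01,0.021,-0.006],"twist":[0,0,0],"jaw":0},{"xyz":[-0.015,0.032,-0.008],"twist":[0,0,0],"jaw":0},{"xyz":[-0.02,0.043,-0.008],"twist":[0,0,0],"jaw":0},{"xyz":[-0.025,0.053,-0.007],"twist":[0,0,0],"jaw":0},{"xyz":[-0.03,0.064,-0.005],"twist":[0,0,0],"jaw":0},{"xyz":[-0.035,0.075,-0.002],"twist":[0,0,0],"jaw":0},{"xyz":[-0.04,0.085,0.003],"twist":[0,0,0],"jaw":0},{"xyz":[-0.044,0.094,0.008],"twist":[0,0,0],"jaw":0},{"xyz":[-0.046,0.099,0.011],"twist":[0,0,0],"jaw":0},{"xyz":[-0.046,0.099,0.011],"twist":[0,0,0],"jaw":0}]}}

```text
clock: 10.13
tcp_pos: [0.5778, -0.1177, 0.1421]
orientation: [-0.004, 0.537, 0.843, -0.003]
wrist_force: [-12.6, -4.7, 5.3]
finger_gap: 0.0181
```

```bash
cat > lid.py <<'E'
from h import *
c=cam('scene'); P=cloud(c)
# lid angle: points above rim behind hinge/with case y range, away from knife
m=(P[...,0]>.52)&(P[...,0]<.8)&(P[...,1]>-.17)&(P[...,1]<.05)&(P[...,2]>.075)&(P[...,2]<.21)&((P[...,1]<-.1)|(P[...,1]>-.02))
Q=P[m]; hx=.6495-(Q[:,1]+.062)*-.023; hx=.6495+(Q[:,1]+.062)*.023
th=np.arctan2(Q[:,2]-.05,-(Q[:,0]-hx)); print('n',len(Q),'theta',np.percentile(th,[10,50,90]).round(3)); print(T()[0].round(4),env.get_state()['wrist_force'].round(1))
E
python3 lid.py
```

```text
n 1706 theta [1.068 2.132 2.18 ]
[ 0.5777 -0.1177  0.1425] [-12.8  -3.5   4.4]
```

The lid is at its stop (about 2.13 rad by depth, 13 N contact). I'll back off and return the knife to its original free spot.

{"api": "servo_tool", "payload": {"targets": [{"xyz":[0.008,-0.018,-0.005],"twist":[0,0,0],"jaw":0},{"xyz":[0.017,-0.036,-0.015],"twist":[0,0,0],"jaw":0},{"xyz":[0.025,-0.054,-0.028],"twist":[0,0,0],"jaw":0},{"xyz":[0.06,-0.043,-0.028],"twist":[0,0,0],"jaw":0},{"xyz":[0.095,-0.032,-0.028],"twist":[0,0,0],"jaw":0},{"xyz":[0.131,-0.02,-0.028],"twist":[0,0,0],"jaw":0},{"xyz":[0.167,-0.008,-0.028],"twist":[0,0,0],"jaw":0},{"xyz":[0.203,0.004,-0.028],"twist":[0,0,0],"jaw":0},{"xyz":[0.239,0.015,-0.028],"twist":[0,0,0],"jaw":0},{"xyz":[0.275,0.027,-0.028],"twist":[0,0,0],"jaw":0},{"xyz":[0.311,0.039,-0.028],"twist":[0,0,0],"jaw":0},{"xyz":[0.347,0.05,-0.028],"twist":[0,0,0],"jaw":0}]}}

```text
clock: 11.18
tcp_pos: [0.4796, 0.2202, 0.1719]
orientation: [0.0, 0.537, 0.844, -0.0]
wrist_force: [0.0, 0.1, -0.8]
finger_gap: 0.0177
```

{"api": "servo_tool", "payload": {"targets": [{"xyz":[0.035,0.012,0],"twist":[0,0,0.026],"jaw":0},{"xyz":[0.07,0.023,0],"twist":[0,0,0.052],"jaw":0},{"xyz":[0.105,0.034,0],"twist":[0,0,0.078],"jaw":0},{"xyz":[0.14,0.045,0],"twist":[0,0,0.104],"jaw":0},{"xyz":[0.16,0.052,0.02],"twist":[0,0,0.104],"jaw":0},{"xyz":[0.16,0.052,0.055],"twist":[0,0,0.104],"jaw":0},{"xyz":[0.16,0.052,0.09],"twist":[0,0,0.104],"jaw":0},{"xyz":[0.16,0.052,0.12],"twist":[0,0,0.104],"jaw":0},{"xyz":[0.16,0.052,0.14],"twist":[0,0,0.104],"jaw":0},{"xyz":[0.16,0.052,0.15],"twist":[0,0,0.104],"jaw":0},{"xyz":[0.16,0.052,0.155],"twist":[0,0,0.104],"jaw":0},{"xyz":[0.16,0.052,0.155],"twist":[0,0,0.104],"jaw":0}]}}

```text
clock: 12.18
tcp_pos: [0.4592, 0.385, 0.0164]
orientation: [-0.0, 0.58, 0.815, -0.001]
wrist_force: [-0.2, 0.3, -0.2]
finger_gap: 0.0179
```

```bash
python3 lid.py;  python3 - <<'E'
from k import *
knife('top')
E
```

```text
n 1045 theta [2.124 2.144 2.193]
[0.46   0.3855 0.0177] [ 0.1 -0.6 -0.7]
[0.4605 0.3858 0.0185] [[-0.327, 0.945, 0.002], [0.945, 0.327, 0.001], [0.0, 0.002, -1.0]] [-0.9  0.2 -0.2]
top 299
0.05 27 [-0.001   0.051  -0.0128] [0.5084 0.4024 0.0314]
0.065 38 [-0.0006  0.0653 -0.0069] [0.5205 0.4068 0.0255]
0.08 41 [ 0.0015  0.0805 -0.0072] [0.5352 0.4136 0.0259]
0.095 35 [-0.0006  0.0955 -0.0083] [0.5492 0.4167 0.027 ]
0.11 38 [ 0.0007  0.1099 -0.0075] [0.5633 0.4225 0.0263]
0.125 38 [ 0.001   0.1248 -0.0068] [0.5778 0.4269 0.0256]
0.14 33 [ 0.0021  0.139  -0.0074] [0.5902 0.433  0.0262]
0.155 13 [0.0064 0.1527 0.0203] [ 0.6022  0.4427 -0.0015]
```

{"api": "servo_tool", "payload": {"targets": [{"xyz":[0,0,0.006],"twist":[0,0,0],"jaw":0},{"xyz":[0,0,0.012],"twist":[0,0,0],"jaw":0},{"xyz":[0,0,0.0125],"twist":[0,0,0],"jaw":0},{"xyz":[0,0,0.0125],"twist":[0,0,0],"jaw":0},{"xyz":[0,0,0.0125],"twist":[0,0,0],"jaw":0.6},{"xyz":[0,0,0.0125],"twist":[0,0,0],"jaw":0.6},{"xyz":[0,0,0.0125],"twist":[0,0,0],"jaw":0.6},{"xyz":[0,0,0.0125],"twist":[0,0,0],"jaw":0.6},{"xyz":[0,0,0],"twist":[0,0,0],"jaw":0.6},{"xyz":[0,0,-0.03],"twist":[0,0,0],"jaw":0.6},{"xyz":[0,0,-0.07],"twist":[0,0,0],"jaw":0.6}]}}

```text
clock: 13.2
tcp_pos: [0.4569, 0.3836, 0.0845]
orientation: [-0.001, 0.58, 0.815, -0.004]
wrist_force: [1.6, 0.5, -0.3]
finger_gap: 0.0511
```

{"api": "servo_tool", "payload": {"targets": [{"xyz":[0,0,-0.04],"twist":[0,0,0],"jaw":0},{"xyz":[0,0,-0.08],"twist":[0,0,0],"jaw":0},{"xyz":[-0.03,-0.002,-0.1],"twist":[0,0,0.05],"jaw":0},{"xyz":[-0.065,-0.004,-0.12],"twist":[0,0,0.1],"jaw":0},{"xyz":[-0.1,-0.006,-0.14],"twist":[0,0,0.15],"jaw":0},{"xyz":[-0.135,-0.008,-0.16],"twist":[0,0,0.2],"jaw":0},{"xyz":[-0.17,-0.01,-0.18],"twist":[0,0,0.25],"jaw":0},{"xyz":[-0.2,-0.012,-0.2],"twist":[0,0,0.3],"jaw":0},{"xyz":[-0.2275,-0.015,-0.21],"twist":[0,0,0.332],"jaw":0},{"xyz":[-0.2275,-0.015,-0.21],"twist":[0,0,0.332],"jaw":0},{"xyz":[-0.2275,-0.015,-0.21],"twist":[0,0,0.332],"jaw":0}]}}

```text
clock: 14.12
tcp_pos: [0.5204, 0.1642, 0.2978]
orientation: [0.0, 0.708, 0.707, 0.001]
wrist_force: [0.5, 0.9, 0.1]
finger_gap: 0.0002
```

```bash
python3 - <<'E'
from h import *
from m import rect
w=cam('wrist','w7.png'); np.savez('w7.npz',**w); P=cloud(w); t,r=T(); print(t,r.as_matrix().round(3).tolist())
hsv=cv2.cvtColor(w['color'],cv2.COLOR_RGB2HSV); h,s,v=cv2.split(hsv)
reg=(P[...,0]>.45)&(P[...,0]<.65)&(P[...,1]>.09)&(P[...,1]<.26)&(P[...,2]<.13)
m=reg&((h>170)|(h<5))&(s>170)&(v>90)&(P[...,2]>.07); Q=P[m]; print('tab',len(Q),Q.mean(0),np.percentile(Q,[2,98],axis=0).round(4).tolist())
m=reg&(h>8)&(h<18)&(s>170)&(v>100); Q=P[m]; print('dial',len(Q),Q.mean(0),np.percentile(Q,[2,98],axis=0).round(4).tolist())
k=reg&(P[...,2]>.03)&(P[...,0]>.5)&(v>60); print('rack@.05',rect(w,k,.05,(0,0,640,480)))
t=cam('top'); hsv=cv2.cvtColor(t['color'],cv2.COLOR_RGB2HSV); h,s,v=cv2.split(hsv)
print('knife handle',rect(t,(h<15)&(s>80)&(v>30),.02,(185,260,230,325)), 'marker',rect(t,v>90,.02,(420,240,500,300)))
E
```

```text
[0.51977036 0.16506239 0.29704657] [[-0.0, 1.0, -0.0], [1.0, 0.0, 0.0], [0.0, -0.0, -1.0]]
tab 96 [0.49328802 0.19149162 0.09541127] [[0.4897, 0.1807, 0.0819], [0.5042, 0.2018, 0.1073]]
dial 32 [0.49251063 0.16837427 0.06152665] [[0.486, 0.1329, -0.0014], [0.4969, 0.1961, 0.0875]]
rack@.05 (array([0.56156427, 0.1672247 ]), array([ 82.48766327, 111.77270508]), 87.2147216796875, array([[503.73975 , 128.7453  ],
       [615.38043 , 123.313896],
       [619.3888  , 205.7041  ],
       [507.7481  , 211.1355  ]], dtype=float32))
knife handle (array([0.46166693, 0.38924988]), array([88.61241913, 19.05424881]), 20.216230392456055, array([[416.79797, 382.87946],
       [423.38245, 364.99902],
       [506.5359 , 395.6203 ],
       [499.95142, 413.50073]], dtype=float32)) marker (array([ 0.52789886, -0.33438116]), array([ 24.47323799, 107.84721375]), 5.63027811050415, array([[ 510.43088, -281.91824],
       [ 521.01166, -389.24515],
       [ 545.3668 , -386.8441 ],
       [ 534.7861 , -279.51718]], dtype=float32))
```

View pics/w7.png

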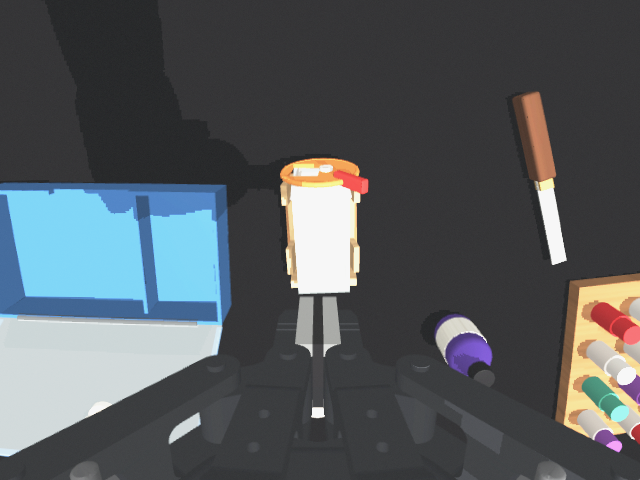

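The wrist view (right = +y, down = +x) shows the knife flat and clear and the lid open. The dial rim spans columns 281 to 360 at row 172, and the shaker body spans columns 291 to 352. Casting rays for these:

```bash
python3 - <<'E'
from h import *
w=dict(np.load('w7.npz')); h,s,v=cv2.split(cv2.cvtColor(w['color'],cv2.COLOR_RGB2HSV))
m=(h>5)&(h<22)&(s>150)&(v>120); m[:150]=0; m[195:]=0; m[:,:270]=0; m[:,375:]=0
for y in range(158,190,3):
    x=np.where(m[y])[0]
    if len(x): print(y,x.min(),x.max(),end='; ')
print()
print('disc ends @.062',onz(w,[(281,172),(360,173)],.062).round(4).tolist())
b=((s<40)&(v>150)); 
for y in range(195,292,16):
    x=np.where(b[y,270:370])[0]+270; z=.089-(y-187)/(292-187)*.023
    print(y,x.min(),x.max(),onz(w,[(x.min(),y),(x.max(),y)],z)[:,:2].round(4).tolist())
print('rear top edge',onz(w,[(298,293),(350,291)],.066).round(4).tolist())
r=((h>170)|(h<5))&(s>170)&(v>90); ys,xs=np.where(r[150:200,325:375]); k=np.c_[xs+325,ys+150]; i=k[:,0].argmax(); print('tab tip px',k[i],onz(w,k[i],.101),'centroid',k.mean(0),onz(w,k.mean(0),.095))
E
```

```text
158 311 334; 161 296 348; 164 288 354; 167 284 357; 170 281 358; 173 280 355; 176 280 333; 179 282 342; 182 287 343; 185 298 301; 
disc ends @.062 [[0.4931, 0.1309, 0.062], [0.4941, 0.2025, 0.062]]
195 290 359 [[0.5098, 0.1403], [0.5099, 0.1996]]
211 292 353 [[0.5246, 0.1416], [0.5246, 0.195]]
227 294 353 [[0.5399, 0.1429], [0.54, 0.1956]]
243 295 349 [[0.5559, 0.1433], [0.556, 0.1926]]
259 287 358 [[0.5725, 0.1354], [0.5726, 0.2016]]
275 297 349 [[0.5898, 0.1443], [0.5899, 0.1938]]
291 298 349 [[0.6078, 0.1448], [0.6079, 0.1945]]
rear top edge [[0.61, 0.1447, 0.066], [0.608, 0.1955, 0.066]]
tab tip px [367 179] [[0.49423523 0.20437766 0.101     ]] centroid [351.05154639 177.01030928] [[0.49340981 0.191784   0.095     ]]
```

Dial axis is at y≈0.167 (rim 68–71 mm wide), tab tip at about (0.495, 0.204, 0.101) and shaker origin near (0.547, 0.168). All are consistent with the given sizes. I'll push the tab over with shut fingers.

{"api": "servo_tool", "payload": {"targets": [{"xyz":[0.036,-0.012,0.03],"twist":[0,0,0],"jaw":0},{"xyz":[0.072,-0.023,0.06],"twist":[0,0,0],"jaw":0},{"xyz":[0.072,-0.023,0.1],"twist":[0,0,0],"jaw":0},{"xyz":[0.072,-0.023,0.14],"twist":[0,0,0],"jaw":0},{"xyz":[0.072,-0.023,0.17],"twist":[0,0,0],"jaw":0},{"xyz":[0.072,-0.023,0.19],"twist":[0,0,0],"jaw":0},{"xyz":[0.072,-0.023,0.2],"twist":[0,0,0],"jaw":0},{"xyz":[0.072,-0.023,0.2055],"twist":[0,0,0],"jaw":0},{"xyz":[0.072,-0.023,0.2055],"twist":[0,0,0],"jaw":0}]}}

```text
clock: 14.97
tcp_pos: [0.4959, 0.2379, 0.0909]
orientation: [-0.0, 0.706, 0.708, -0.001]
wrist_force: [0.5, -0.5, -0.1]
finger_gap: 0.0001
```

{"api": "servo_tool", "payload": {"targets": [{"xyz":[-0.0136,0,0],"twist":[0,0,0],"jaw":0},{"xyz":[-0.02,0,-0.005],"twist":[0,0,0],"jaw":0},{"xyz":[-0.03,0,-0.01],"twist":[0,0,0],"jaw":0},{"xyz":[-0.041,0,-0.013],"twist":[0,0,0],"jaw":0},{"xyz":[-0.052,0,-0.0155],"twist":[0,0,0],"jaw":0},{"xyz":[-0.062,0,-0.017],"twist":[0,0,0],"jaw":0},{"xyz":[-0.072,0,-0.017],"twist":[0,0,0],"jaw":0},{"xyz":[-0.081,0,-0.013],"twist":[0,0,0],"jaw":0},{"xyz":[-0.087,0,-0.009],"twist":[0,0,0],"jaw":0},{"xyz":[-0.091,0,-0.007],"twist":[0,0,0],"jaw":0},{"xyz":[-0.091,0,-0.007],"twist":[0,0,0],"jaw":0}]}}

```text
clock: 15.88
tcp_pos: [0.4959, 0.1453, 0.0976]
orientation: [-0.001, 0.707, 0.707, -0.001]
wrist_force: [0.1, 0.3, -0.5]
finger_gap: -0.0002
```

```bash
cat > tab.py <<'E'
from h import *
def tab(n,save=None):
    w=cam(n,save); P=cloud(w); h,s,v=cv2.split(cv2.cvtColor(w['color'],cv2.COLOR_RGB2HSV))
    m=(P[...,0]>.45)&(P[...,0]<.54)&(P[...,1]>.08)&(P[...,1]<.26)&(P[...,2]<.13)&(P[...,2]>.07)&((h>170)|(h<5))&(s>170)&(v>90); Q=P[m]
    print(n,'tab',len(Q)); 
    if len(Q): 
        q=Q.mean(0); print(q.round(4),'lean to +y',np.arctan2(q[1]-.1667,(q[2]-.0622)/.978).round(3),'(0.75 shut,-0.75 open)', np.percentile(Q,[2,98],axis=0).round(4).tolist())
    return w
if __name__=='__main__':
    print(T()[0],env.get_state()['wrist_force']); tab('scene'); tab('top'); tab('wrist')
E
python3 tab.py
```

```text
[0.49587776 0.1453233  0.09758232] [ 0.09900037  0.32503565 -0.50873888]
scene tab 27
[0.5048 0.1305 0.1002] lean to +y -0.75 (0.75 shut,-0.75 open) [[0.4992, 0.1233, 0.0886], [0.5129, 0.1398, 0.1082]]
top tab 0
wrist tab 483
[0.4961 0.1335 0.0961] lean to +y -0.764 (0.75 shut,-0.75 open) [[0.4909, 0.124, 0.0802], [0.506, 0.1497, 0.1062]]
```

The tab now leans about -0.75 rad, but I don't feel the stop. I'll push a few mm more until force shows.

{"api": "servo_tool", "payload": {"targets": [{"xyz":[-0.001,0,0.0005],"twist":[0,0,0],"jaw":0},{"xyz":[-0.002,0,0.001],"twist":[0,0,0],"jaw":0},{"xyz":[-0.003,0,0.0015],"twist":[0,0,0],"jaw":0},{"xyz":[-0.003,0,0.0015],"twist":[0,0,0],"jaw":0}]}}

```text
clock: 16.37
tcp_pos: [0.4967, 0.1436, 0.0972]
orientation: [-0.0, 0.707, 0.708, 0.0]
wrist_force: [0.2, -0.1, -1.0]
finger_gap: -0.0002
```

```bash
python3 tab.py
```

```text
[0.49671155 0.14356679 0.09717611] [ 0.15583743 -0.050957   -0.99322854]
scene tab 26
[0.5046 0.1289 0.0998] lean to +y -0.776 (0.75 shut,-0.75 open) [[0.4983, 0.1222, 0.0881], [0.5104, 0.1383, 0.1077]]
top tab 0
wrist tab 413
[0.4959 0.1334 0.0945] lean to +y -0.79 (0.75 shut,-0.75 open) [[0.4908, 0.1229, 0.0797], [0.5055, 0.1495, 0.1054]]
```

{"api": "servo_tool", "payload": {"targets": [{"xyz":[-0.0015,0,0.001],"twist":[0,0,0],"jaw":0},{"xyz":[-0.003,0,0.002],"twist":[0,0,0],"jaw":0},{"xyz":[-0.004,0,0.003],"twist":[0,0,0],"jaw":0},{"xyz":[-0.004,0,0.003],"twist":[0,0,0],"jaw":0}]}}

```text
clock: 16.85
tcp_pos: [0.4976, 0.1392, 0.095]
orientation: [0.001, 0.707, 0.707, 0.001]
wrist_force: [-1.8, 1.8, 5.2]
finger_gap: -0.0001
```

```bash
python3 tab.py
```

```text
[0.49755494 0.13924435 0.09502907] [-1.77114829  1.77396645  5.23673254]
scene tab 25
[0.5047 0.1234 0.099 ] lean to +y -0.854 (0.75 shut,-0.75 open) [[0.4974, 0.1173, 0.0906], [0.5102, 0.1337, 0.1068]]
top tab 0
wrist tab 469
[0.4963 0.1276 0.0947] lean to +y -0.866 (0.75 shut,-0.75 open) [[0.491, 0.1178, 0.0799], [0.5059, 0.1453, 0.1039]]
```

The force rose to 5 N, so the dial is at its stop and the shaker may have shifted within its play. I'm backing off to re-measure the shaker before gripping.

{"api": "servo_tool", "payload": {"targets": [{"xyz":[0.004,0,-0.01],"twist":[0,0,0],"jaw":0},{"xyz":[0.01,0.005,-0.05],"twist":[0,0,0],"jaw":0.5},{"xyz":[0.02,0.01,-0.09],"twist":[0,0,0],"jaw":1},{"xyz":[0.029,0.02,-0.13],"twist":[0,0,0],"jaw":1},{"xyz":[0.029,0.022,-0.17],"twist":[0,0,0],"jaw":1},{"xyz":[0.029,0.022,-0.2],"twist":[0,0,0],"jaw":1},{"xyz":[0.029,0.022,-0.2],"twist":[0,0,0],"jaw":1}]}}

```text
clock: 17.58
tcp_pos: [0.5214, 0.1691, 0.302]
orientation: [0.003, 0.707, 0.708, 0.005]
wrist_force: [0.4, 0.5, 1.1]
finger_gap: 0.0723
```

```bash
cat > shk.py <<'E'
from h import *
from tab import tab
w=tab('wrist','w8.png'); np.savez('w8.npz',**w); print(T()[0])
h,s,v=cv2.split(cv2.cvtColor(w['color'],cv2.COLOR_RGB2HSV)); b=((s<40)&(v>150))
for y in range(195,292,12):
    x=np.where(b[y,270:370])[0]+270; z=.089-(y-187)/(292-187)*.023
    q=onz(w,[(x.min(),y),(x.max(),y)],z); print(y,x.min(),x.max(),q[:,:2].round(4).tolist(),'mid',q[:,1].mean().round(4))
E
python3 shk.py; python3 tab.py
```

```text
wrist tab 380
[0.4996 0.134  0.0978] lean to +y -0.732 (0.75 shut,-0.75 open) [[0.4917, 0.1234, 0.0831], [0.507, 0.148, 0.106]]
[0.52059797 0.16886253 0.29873896]
195 277 353 [[0.5137, 0.1339], [0.5136, 0.1999]] mid 0.1669
207 286 348 [[0.5249, 0.1413], [0.5248, 0.196]] mid 0.1686
219 287 348 [[0.5364, 0.1418], [0.5363, 0.1964]] mid 0.1691
231 288 348 [[0.5483, 0.1423], [0.5482, 0.1969]] mid 0.1696
243 290 353 [[0.5605, 0.1437], [0.5604, 0.202]] mid 0.1729
255 282 353 [[0.5731, 0.1358], [0.5731, 0.2025]] mid 0.1692
267 283 344 [[0.5861, 0.1362], [0.5861, 0.1945]] mid 0.1654
279 286 350 [[0.5995, 0.1386], [0.5995, 0.2008]] mid 0.1697
[0.52059797 0.16886253 0.29873896] [-0.45714154  0.35641467 -0.3633337 ]
scene tab 29
[0.505  0.1294 0.0997] lean to +y -0.772 (0.75 shut,-0.75 open) [[0.4965, 0.1226, 0.0895], [0.5109, 0.1395, 0.1071]]
top tab 21
[0.4995 0.1368 0.0989] lean to +y -0.673 (0.75 shut,-0.75 open) [[0.4938, 0.1279, 0.0884], [0.5055, 0.1466, 0.1082]]
wrist tab 432
[0.4992 0.1346 0.0972] lean to +y -0.731 (0.75 shut,-0.75 open) [[0.4916, 0.1235, 0.0831], [0.507, 0.1488, 0.1061]]Traceback (most recent call last):
  File "shk.py", line 7, in <module>
    q=onz(w,[(x.min(),y),(x.max(),y)],z); print(y,x.min(),x.max(),q[:,:2].round(4).tolist(),'mid',q[:,1].mean().round(4))
              ~~~~~^^
    return umr_minimum(a, axis, None, out, keepdims, initial, where)
ValueError: zero-size array to reduction operation minimum which has no identity
```

View pics/w8.png

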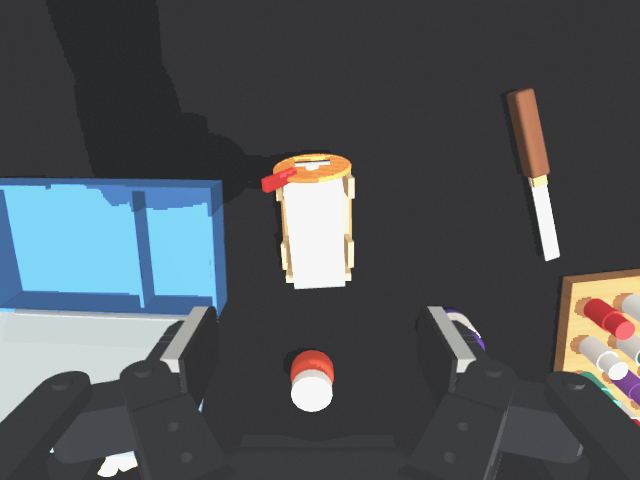

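The shaker still sits in the rack with the tab on the right (-y) side at about (275,182). I'll grip it across its width at x≈0.547 and z≈0.042, then lift.

{"api": "servo_tool", "payload": {"targets": [{"xyz":[0,0.0265,0.04],"twist":[0,0,0],"jaw":1},{"xyz":[0,0.0265,0.08],"twist":[0,0,0],"jaw":1},{"xyz":[0,0.0265,0.12],"twist":[0,0,0],"jaw":1},{"xyz":[0,0.0265,0.16],"twist":[0,0,0],"jaw":1},{"xyz":[0,0.0265,0.19],"twist":[0,0,0],"jaw":1},{"xyz":[0,0.0265,0.215],"twist":[0,0,0],"jaw":1},{"xyz":[0,0.0265,0.235],"twist":[0,0,0],"jaw":1},{"xyz":[0,0.0265,0.25],"twist":[0,0,0],"jaw":1},{"xyz":[0,0.0265,0.257],"twist":[0,0,0],"jaw":1},{"xyz":[0,0.0265,0.257],"twist":[0,0,0],"jaw":1}]}}

```text
clock: 18.62
tcp_pos: [0.5423, 0.1679, 0.0341]
orientation: [-0.002, 0.707, 0.707, -0.003]
wrist_force: [0.4, 0.4, -0.3]
finger_gap: 0.0856
```

{"api": "servo_tool", "payload": {"targets": [{"xyz":[0,0,0],"twist":[0,0,0],"jaw":0.8},{"xyz":[0,0,0],"twist":[0,0,0],"jaw":0.7},{"xyz":[0,0,0],"twist":[0,0,0],"jaw":0.6},{"xyz":[0,0,0],"twist":[0,0,0],"jaw":0.5},{"xyz":[0,0,0],"twist":[0,0,0],"jaw":0.4},{"xyz":[0,0,0],"twist":[0,0,0],"jaw":0.3},{"xyz":[0,0,0],"twist":[0,0,0],"jaw":0},{"xyz":[0,0,0],"twist":[0,0,0],"jaw":0}], "squeeze": 70}}

```text
clock: 19.28
tcp_pos: [0.5466, 0.1685, 0.0389]
orientation: [0.001, 0.707, 0.708, 0.001]
wrist_force: [0.8, -0.5, 6.8]
finger_gap: 0.0499
```

```bash
python3 tab.py; python3 -c "
from h import *
s=env.get_state();print(s['finger_gap'],s['tcp_pos'])
c=cam('scene'); cv2.imwrite('pics/s9.png',cv2.resize(cv2.cvtColor(c['color'],cv2.COLOR_RGB2BGR)[150:290,290:440],None,fx=4,fy=4,interpolation=cv2.INTER_CUBIC))"
```

```text
[0.54656429 0.16846797 0.03888993] [ 0.76432875 -0.53889039  6.75457948]
scene tab 0
top tab 6
[0.5024 0.1293 0.1043] lean to +y -0.715 (0.75 shut,-0.75 open) [[0.4989, 0.1279, 0.1005], [0.5062, 0.1307, 0.1058]]
wrist tab 7618
[0.499  0.1371 0.0964] lean to +y -0.701 (0.75 shut,-0.75 open) [[0.4918, 0.1261, 0.0823], [0.5069, 0.1507, 0.1056]]
0.04955701204244926 [0.54655498 0.16847126 0.03886418]
```

View pics/s9.png

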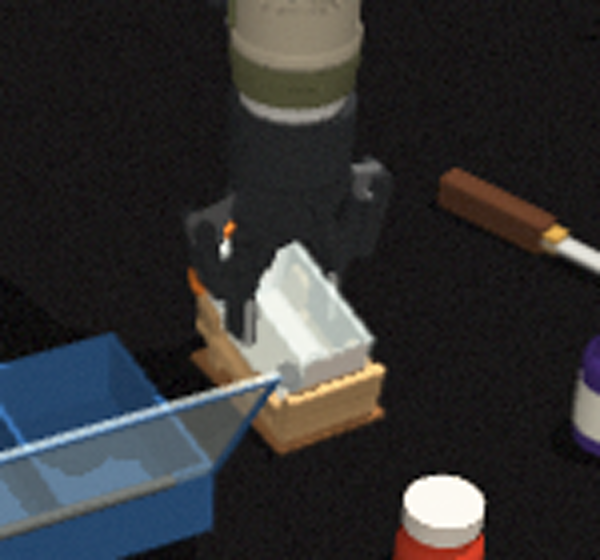

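The shaker is held across 50 mm, with a small load. I'll make one precise check of the tab's direction from this close wrist view before lifting.

```bash
python3 - <<'E'
from h import *
w=cam('wrist','w10.png'); P=cloud(w); h,s,v=cv2.split(cv2.cvtColor(w['color'],cv2.COLOR_RGB2HSV))
m=(P[...,0]>.45)&(P[...,0]<.54)&(P[...,1]>.08)&(P[...,1]<.26)&(P[...,2]<.13)&(P[...,2]>.07)&((h>170)|(h<5))&(s>170)&(v>60); Q=P[m]-[.5466,.1685,.05]
S=R.from_euler('y',.21).inv().apply(Q)
print(np.percentile(S,[2,25,50,75,98],axis=0).round(4))
f=np.abs(S[:,0]-np.percentile(S[:,0],10))<.003; F=S[f][:,1:].astype(np.float32)*1000
ce,sz,an=cv2.minAreaRect(F); print(len(F),ce,sz,an); vx,vy,x0,y0=cv2.fitLine(F,cv2.DIST_L2,0,.01,.01).ravel(); print('lean',np.arctan2(abs(vx),abs(vy)),np.arctan2(ce[0],ce[1]))
E
```

```text
[[-0.0606 -0.0423  0.0205]
 [-0.0594 -0.0366  0.0306]
 [-0.057  -0.032   0.0365]
 [-0.0534 -0.0266  0.0415]
 [-0.0493 -0.0178  0.045 ]]
3777 (-29.842140197753906, 30.850299835205078) (9.069022178649902, 36.11700439453125) 42.946685791015625
lean 0.7622377 -0.768788731858394
```

The tab leans 0.75 rad (42.9°), so the dial is fully open. I'll lift, carry the shaker over the narrow bay, then tip it.

{"api": "servo_tool", "payload": {"targets": [{"xyz":[0,0,-0.01],"twist":[0,0,0],"jaw":0},{"xyz":[0,0,-0.025],"twist":[0,0,0],"jaw":0},{"xyz":[0,0,-0.045],"twist":[0,0,0],"jaw":0},{"xyz":[0,0,-0.07],"twist":[0,0,0],"jaw":0},{"xyz":[0,0,-0.095],"twist":[0,0,0],"jaw":0},{"xyz":[0,0,-0.12],"twist":[0,0,0],"jaw":0},{"xyz":[0,0,-0.14],"twist":[0,0,0],"jaw":0},{"xyz":[0,0,-0.155],"twist":[0,0,0],"jaw":0},{"xyz":[0,0,-0.16],"twist":[0,0,0],"jaw":0}]}}

```text
clock: 20.28
tcp_pos: [0.546, 0.1687, 0.2002]
orientation: [0.001, 0.707, 0.708, 0.001]
wrist_force: [0.3, 0.1, -3.2]
finger_gap: 0.05
```

{"api": "servo_tool", "payload": {"targets": [{"xyz":[-0.01,0.004,0],"twist":[0,0,0],"jaw":0},{"xyz":[-0.025,0.01,0],"twist":[0,0,0],"jaw":0},{"xyz":[-0.045,0.02,0],"twist":[0,0,0],"jaw":0},{"xyz":[-0.07,0.03,0],"twist":[0,0,0],"jaw":0},{"xyz":[-0.095,0.042,0],"twist":[0,0,0],"jaw":0},{"xyz":[-0.115,0.05,0],"twist":[0,0,0],"jaw":0},{"xyz":[-0.132,0.057,0],"twist":[0,0,0],"jaw":0},{"xyz":[-0.143,0.062,0],"twist":[0,0,0],"jaw":0},{"xyz":[-0.1485,0.063,0],"twist":[0,0,0],"jaw":0},{"xyz":[-0.1485,0.063,0],"twist":[0,0,0],"jaw":0}]}}

```text
clock: 21.12
tcp_pos: [0.608, 0.0188, 0.196]
orientation: [-0.001, 0.707, 0.707, -0.001]
wrist_force: [0.2, -0.0, -3.5]
finger_gap: 0.0499
```

```bash
python3 - <<'E'
from h import *
t,r=T(); print(t,r.as_matrix().round(3).tolist(),env.get_state()['finger_gap'],env.get_state()['wrist_force'])
w=cam('scene','s11.png'); P=cloud(w)
m=(P[...,0]>.5)&(P[...,0]<.72)&(P[...,1]>-.03)&(P[...,1]<.07)&(P[...,2]>.13)&(P[...,2]<.3)
Q=P[m]; S=r.inv().apply(Q-t); print(len(S),np.percentile(S,[2,50,98],axis=0).round(3).tolist())
E
```

```text
[0.60803172 0.01879084 0.19603521] [[0.001, 1.0, -0.002], [1.0, -0.001, 0.0], [0.0, -0.002, -1.0]] 0.049943193462672134 [ 0.21448228 -0.01795901 -3.50703644]
2343 [[-0.041, -0.039, -0.101], [-0.006, 0.017, -0.034], [0.049, 0.108, 0.058]]
```

View pics/s11.png

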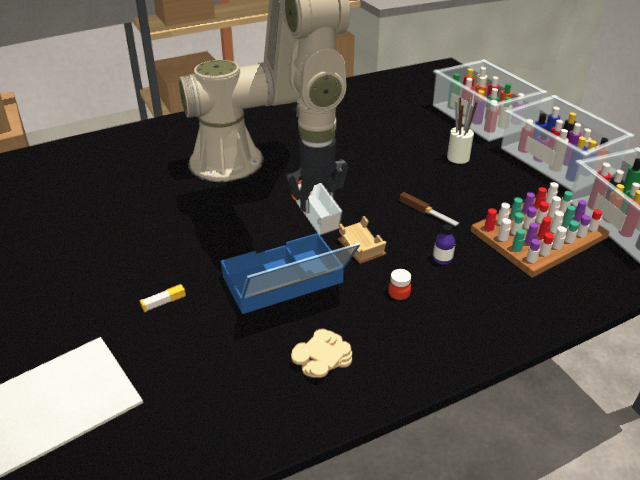

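The scene shows the shaker held over the left bay, with the rack empty and the lid leaning back. The load is 3.2 N, as expected with four balls inside. I'll tip the mouth to about 35° below level while lowering.

{"api": "servo_tool", "payload": {"targets": [{"xyz":[0,0,0.01],"twist":[-0.08,0,0],"jaw":0},{"xyz":[0,0,0.02],"twist":[-0.16,0,0],"jaw":0},{"xyz":[0,0,0.03],"twist":[-0.24,0,0],"jaw":0},{"xyz":[0,0,0.04],"twist":[-0.32,0,0],"jaw":0},{"xyz":[0,0,0.05],"twist":[-0.4,0,0],"jaw":0},{"xyz":[0,0,0.06],"twist":[-0.48,0,0],"jaw":0},{"xyz":[0,0,0.066],"twist":[-0.56,0,0],"jaw":0},{"xyz":[0,0,0.072],"twist":[-0.64,0,0],"jaw":0},{"xyz":[0,0,0.072],"twist":[-0.72,0,0],"jaw":0},{"xyz":[0,0,0.072],"twist":[-0.8,0,0],"jaw":0},{"xyz":[0,0,0.072],"twist":[-0.82,0,0],"jaw":0},{"xyz":[0,0,0.072],"twist":[-0.82,0,0],"jaw":0}]}}

```text
clock: 22.17
tcp_pos: [0.6042, 0.022, 0.1219]
orientation: [0.279, 0.648, 0.65, 0.281]
wrist_force: [-0.3, 0.5, -3.2]
finger_gap: 0.05
```

```bash
python3 - <<'E'
from h import *
t,r=T(); print(t,r.as_matrix().round(3).tolist(),env.get_state()['wrist_force'])
a=cam('scene'); b=cam('top')
A=cv2.cvtColor(a['color'],cv2.COLOR_RGB2BGR)[170:310,210:370]; B=cv2.cvtColor(b['color'],cv2.COLOR_RGB2BGR)[210:290,300:420]
cv2.imwrite('pics/s12.png',np.hstack([cv2.resize(A,(400,350)),cv2.resize(B,(400,350))]))
E
```

```text
[0.60416515 0.02201334 0.12193331] [[-0.003, 0.686, 0.727], [1.0, 0.001, 0.003], [0.001, 0.727, -0.686]] [-0.2920105   0.5454339  -3.18402474]
```

View pics/s12.png

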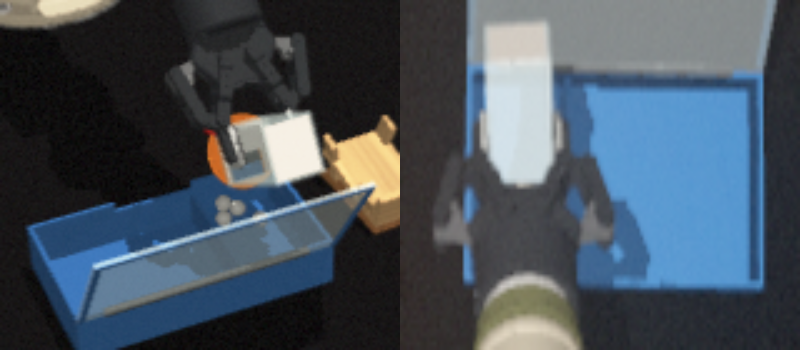

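Three or four balls are already in the left bay, seen through the lid at (225,205) and (258,215) in the left crop. I'll shake to make sure all are out.

{"api": "servo_tool", "payload": {"targets": [{"xyz":[0,0.012,0],"twist":[-0.08,0,0],"jaw":0},{"xyz":[0,-0.01,0],"twist":[0,0,0],"jaw":0},{"xyz":[0,0.012,0],"twist":[-0.08,0,0],"jaw":0},{"xyz":[0,-0.01,0],"twist":[0,0,0],"jaw":0},{"xyz":[0.008,0.01,0],"twist":[-0.08,0,0],"jaw":0},{"xyz":[-0.008,-0.01,0],"twist":[0,0,0],"jaw":0},{"xyz":[0.008,0.01,0],"twist":[-0.08,0,0],"jaw":0},{"xyz":[-0.008,-0.01,0],"twist":[0,0,0],"jaw":0},{"xyz":[0,0.01,0],"twist":[-0.08,0,0],"jaw":0},{"xyz":[0,-0.01,0],"twist":[0,0,0],"jaw":0},{"xyz":[0,0,0],"twist":[0,0,0],"jaw":0},{"xyz":[0,0,0],"twist":[0,0,0],"jaw":0}]}}

```text
clock: 23.27
tcp_pos: [0.611, 0.0202, 0.1281]
orientation: [0.283, 0.647, 0.649, 0.283]
wrist_force: [1.9, -0.2, -1.6]
finger_gap: 0.0497
```

{"api": "servo_tool", "payload": {"targets": [{"xyz":[0,0,-0.01],"twist":[0.08,0,0],"jaw":0},{"xyz":[0,0.003,-0.02],"twist":[0.16,0,0],"jaw":0},{"xyz":[0,0.01,-0.03],"twist":[0.24,0,0],"jaw":0},{"xyz":[0,0.018,-0.038],"twist":[0.32,0,0],"jaw":0},{"xyz":[0,0.026,-0.044],"twist":[0.4,0,0],"jaw":0},{"xyz":[0,0.034,-0.048],"twist":[0.48,0,0],"jaw":0},{"xyz":[0,0.042,-0.05],"twist":[0.56,0,0],"jaw":0},{"xyz":[0,0.049,-0.05],"twist":[0.64,0,0],"jaw":0},{"xyz":[0,0.052,-0.05],"twist":[0.72,0,0],"jaw":0},{"xyz":[0,0.053,-0.05],"twist":[0.8,0,0],"jaw":0},{"xyz":[0,0.053,-0.05],"twist":[0.82,0,0],"jaw":0},{"xyz":[0,0.053,-0.05],"twist":[0.82,0,0],"jaw":0}]}}

```text
clock: 24.27
tcp_pos: [0.6112, 0.0201, 0.198]
orientation: [0.001, 0.707, 0.708, 0.001]
wrist_force: [0.6, -0.5, -3.2]
finger_gap: 0.0497
```

```bash
python3 - <<'E'
from h import *
t,r=T(); print(t,r.as_matrix().round(3).tolist(),env.get_state()['wrist_force'],env.get_state()['finger_gap'])
go([.5466,.1685,.20],R.from_matrix(np.array([[0,1,0],[1,0,0],[0,0,-1]])))
E
```

```text
[0.61115335 0.0200756  0.19798572] [[-0.002, 1.0, 0.002], [1.0, 0.002, -0.0], [-0.0, 0.002, -1.0]] [ 0.55511718 -0.45762074 -3.15432241] 0.04968474164667377
xyz [ 0.1485 -0.0643 -0.0021] twist [0.0017 0.0001 0.0017]
```

I'll move back above the rack to get a clear view of the bay and count the balls.

{"api": "servo_tool", "payload": {"targets": [{"xyz":[0.01,-0.004,0],"twist":[0,0,0],"jaw":0},{"xyz":[0.025,-0.01,0],"twist":[0,0,0],"jaw":0},{"xyz":[0.045,-0.02,0],"twist":[0,0,0],"jaw":0},{"xyz":[0.07,-0.03,0],"twist":[0,0,0],"jaw":0},{"xyz":[0.095,-0.042,0],"twist":[0,0,0],"jaw":0},{"xyz":[0.115,-0.05,0],"twist":[0,0,0],"jaw":0},{"xyz":[0.132,-0.057,0],"twist":[0,0,0],"jaw":0},{"xyz":[0.143,-0.063,0],"twist":[0,0,0],"jaw":0},{"xyz":[0.1485,-0.0643,-0.002],"twist":[0,0,0],"jaw":0},{"xyz":[0.1485,-0.0643,-0.002],"twist":[0,0,0],"jaw":0}]}}

```text
clock: 25.1
tcp_pos: [0.5426, 0.1701, 0.2012]
orientation: [0.0, 0.706, 0.708, 0.001]
wrist_force: [0.8, -1.3, -2.6]
finger_gap: 0.0498
```

```bash
python3 - <<'E'
from h import *
s=env.get_state(); print(T()[0],s['wrist_force'])
b=cam('top'); w=cam('wrist')
B=cv2.cvtColor(b['color'],cv2.COLOR_RGB2BGR)[215:290,240:420]; W=cv2.cvtColor(w['color'],cv2.COLOR_RGB2BGR)
cv2.imwrite('pics/s13.png',np.vstack([cv2.resize(B,(600,250),interpolation=cv2.INTER_CUBIC),cv2.resize(W,(600,350))[:350]]))
F=[]
for i in range(6): cam('wrist') if 0 else None
E
```

```text
[0.54261972 0.17005297 0.20117294] [ 0.7580048  -1.34119096 -2.61359958]
```

View pics/s13.png

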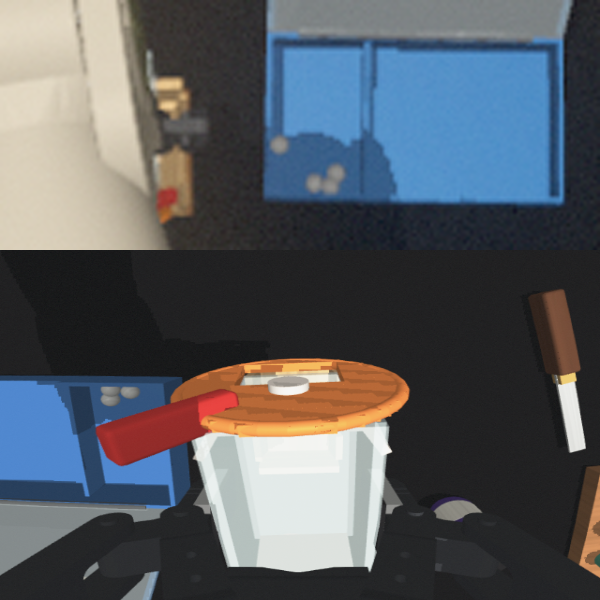

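All four balls lie in the left bay (upper crop at (280,145), (315,183), (330,187) and (336,173)), and the shaker is empty. I'll set it back in the rack.

{"api": "servo_tool", "payload": {"targets": [{"xyz":[0,0.0013,0.02],"twist":[0,0,0],"jaw":0},{"xyz":[0,0.0013,0.045],"twist":[0,0,0],"jaw":0},{"xyz":[0,0.0013,0.07],"twist":[0,0,0],"jaw":0},{"xyz":[0,0.0013,0.095],"twist":[0,0,0],"jaw":0},{"xyz":[0,0.0013,0.115],"twist":[0,0,0],"jaw":0},{"xyz":[0,0.0013,0.13],"twist":[0,0,0],"jaw":0},{"xyz":[0,0.0013,0.14],"twist":[0,0,0],"jaw":0},{"xyz":[0,0.0013,0.147],"twist":[0,0,0],"jaw":0},{"xyz":[0,0.0013,0.152],"twist":[0,0,0],"jaw":0},{"xyz":[0,0.0013,0.156],"twist":[0,0,0],"jaw":0},{"xyz":[0,0.0013,0.156],"twist":[0,0,0],"jaw":0}]}}

```text
clock: 26.12
tcp_pos: [0.5451, 0.1682, 0.044]
orientation: [0.0, 0.707, 0.707, 0.0]
wrist_force: [0.0, 0.1, -3.3]
finger_gap: 0.0494
```

{"api": "servo_tool", "payload": {"targets": [{"xyz":[0,0,0.002],"twist":[0,0,0],"jaw":0},{"xyz":[0,0,0.004],"twist":[0,0,0],"jaw":0},{"xyz":[0,0,0.006],"twist":[0,0,0],"jaw":0},{"xyz":[0,0,0.006],"twist":[0,0,0],"jaw":0}]}}

```text
clock: 26.45
tcp_pos: [0.5455, 0.1686, 0.0391]
orientation: [0.001, 0.707, 0.708, 0.001]
wrist_force: [-1.3, -0.2, 1.2]
finger_gap: 0.0496
```

```bash
python3 - <<'E'
from h import *
for i in range(3): cam('top'); s=env.get_state(); print(T()[0].round(4),s['wrist_force'].round(1))
w=cam('wrist','w14.png'); P=cloud(w); h,s,v=cv2.split(cv2.cvtColor(w['color'],cv2.COLOR_RGB2HSV))
m=(P[...,0]>.45)&(P[...,0]<.54)&(P[...,1]>.08)&(P[...,1]<.26)&(P[...,2]<.13)&(P[...,2]>.07)&((h>170)|(h<5))&(s>170)&(v>60); Q=P[m]-[.5466,.1685,.05]
print(np.percentile(R.from_euler('y',.21).inv().apply(Q),[2,25,50,75,98],axis=0).round(4))
E
```

```text
[0.5455 0.1686 0.0391] [-1.  -0.6  3. ]
[0.5455 0.1687 0.0391] [-1.2 -0.   3.9]
[0.5455 0.1686 0.0391] [-1.2 -0.7  5.2]
[[-0.0617 -0.0422  0.0203]
 [-0.0604 -0.0365  0.0307]
 [-0.0581 -0.0318  0.0365]
 [-0.0545 -0.0264  0.0415]
 [-0.0504 -0.0176  0.0451]]
```

The shaker is back within 1 mm of its former pose and resting with light load. I'll release it, rise, and go over the marker.

{"api": "servo_tool", "payload": {"targets": [{"xyz":[0,0,0],"twist":[0,0,0],"jaw":0.65},{"xyz":[0,0,0],"twist":[0,0,0],"jaw":0.75},{"xyz":[0,0,0],"twist":[0,0,0],"jaw":0.9},{"xyz":[0,0,0],"twist":[0,0,0],"jaw":1},{"xyz":[0,0,0],"twist":[0,0,0],"jaw":1},{"xyz":[0,0,-0.01],"twist":[0,0,0],"jaw":1},{"xyz":[0,0,-0.03],"twist":[0,0,0],"jaw":1},{"xyz":[0,0,-0.07],"twist":[0,0,0],"jaw":1},{"xyz":[0,0,-0.11],"twist":[0,0,0],"jaw":1},{"xyz":[0,0,-0.15],"twist":[0,0,0],"jaw":1},{"xyz":[0,0,-0.19],"twist":[0,0,0],"jaw":1},{"xyz":[0,0,-0.21],"twist":[0,0,0],"jaw":1}]}}

```text
clock: 27.65
tcp_pos: [0.5463, 0.1687, 0.2546]
orientation: [0.002, 0.707, 0.708, 0.003]
wrist_force: [0.6, -0.1, -0.2]
finger_gap: 0.0857
```

{"api": "servo_tool", "payload": {"targets": [{"xyz":[-0.03,-0.004,0],"twist":[0,0,0.1],"jaw":1},{"xyz":[-0.065,-0.008,0],"twist":[0,0,0.2],"jaw":1},{"xyz":[-0.1,-0.012,0],"twist":[0,0,0.3],"jaw":1},{"xyz":[-0.135,-0.016,0],"twist":[0,0,0.4],"jaw":1},{"xyz":[-0.17,-0.02,0],"twist":[0,0,0.5],"jaw":1},{"xyz":[-0.205,-0.024,0],"twist":[0,0,0.6],"jaw":1},{"xyz":[-0.235,-0.028,0],"twist":[0,0,0.7],"jaw":1},{"xyz":[-0.25,-0.03,0],"twist":[0,0,0.73],"jaw":1},{"xyz":[-0.25,-0.03,0],"twist":[0,0,0.73],"jaw":1}]}}

```text
clock: 28.4
tcp_pos: [0.5148, -0.0847, 0.2489]
orientation: [0.001, 0.914, 0.406, 0.0]
wrist_force: [-0.1, -0.1, 0.8]
finger_gap: 0.0854
```

{"api": "servo_tool", "payload": {"targets": [{"xyz":[-0.022,0.022,0],"twist":[0,0,0.1],"jaw":1},{"xyz":[-0.045,0.045,0],"twist":[0,0,0.2],"jaw":1},{"xyz":[-0.07,0.07,0],"twist":[0,0,0.3],"jaw":1},{"xyz":[-0.095,0.095,0],"twist":[0,0,0.4],"jaw":1},{"xyz":[-0.12,0.12,0],"twist":[0,0,0.5],"jaw":1},{"xyz":[-0.145,0.145,0],"twist":[0,0,0.6],"jaw":1},{"xyz":[-0.165,0.165,0],"twist":[0,0,0.7],"jaw":1},{"xyz":[-0.18,0.1785,0],"twist":[0,0,0.743],"jaw":1},{"xyz":[-0.18,0.1785,0],"twist":[0,0,0.743],"jaw":1},{"xyz":[-0.18,0.1785,0],"twist":[0,0,0.743],"jaw":0.6}]}}

```text
clock: 29.23
tcp_pos: [0.5285, -0.335, 0.248]
orientation: [-0.0, 0.999, 0.049, -0.0]
wrist_force: [-0.9, -0.0, -0.4]
finger_gap: 0.0756
```

```bash
cat > mk.py <<'E'
from h import *
from m import rect
t,r=T(); print(t.round(4),r.as_matrix().round(3).tolist())
for n in('wrist','top'):
    w=cam(n,n+'15.png'); P=cloud(w); h,s,v=cv2.split(cv2.cvtColor(w['color'],cv2.COLOR_RGB2HSV))
    m=(P[...,0]>.35)&(P[...,0]<.7)&(P[...,1]<-.22)&(P[...,1]>-.5)&(P[...,2]<.04)&(P[...,2]>-.01)&(v>110)
    m=cv2.morphologyEx(m.astype(np.uint8),cv2.MORPH_OPEN,np.ones((2,2)))
    if m.sum(): print(n,rect(w,m>0,.018,(0,0,640,480)))
E
python3 mk.py; python3 - <<'E'
from h import *
from m import rect
from tab import tab
w=tab('top'); hsv=cv2.cvtColor(w['color'],cv2.COLOR_RGB2HSV); h,s,v=cv2.split(hsv)
print('knife',rect(w,(h<15)&(s>80)&(v>30),.02,(175,250,240,330)))
E
```

```text
[ 0.5285 -0.335   0.248 ] [[0.995, 0.099, -0.0], [0.099, -0.995, 0.001], [-0.0, -0.001, -1.0]]
wrist (array([ 0.52992224, -0.33912955]), array([ 21.33237648, 103.52949524]), 6.707119464874268, array([[ 513.2832 , -288.9648 ],
       [ 525.3749 , -391.7858 ],
       [ 546.5613 , -389.29428],
       [ 534.4696 , -286.4733 ]], dtype=float32))
top (array([ 0.52529163, -0.3378064 ]), array([ 24.19193649, 107.22132111]), 5.615536689758301, array([[ 508.00775, -285.63666],
       [ 518.4997 , -392.34338],
       [ 542.5755 , -389.97614],
       [ 532.08356, -283.2694 ]], dtype=float32))
top tab 29
[0.499  0.1364 0.101 ] lean to +y -0.651 (0.75 shut,-0.75 open) [[0.4935, 0.1278, 0.09], [0.5065, 0.1488, 0.108]]
knife (array([0.46210934, 0.38640875]), array([89.34978485, 25.47361946]), 19.1845645904541, array([[415.72998, 383.7575 ],
       [424.10095, 359.69855],
       [508.4887 , 389.06   ],
       [500.11774, 413.11896]], dtype=float32))
```

{"api": "servo_tool", "payload": {"targets": [{"xyz":[0.001,0.004,0.04],"twist":[0,0,-0.015],"jaw":0.6},{"xyz":[0.001,0.004,0.08],"twist":[0,0,-0.015],"jaw":0.6},{"xyz":[0.001,0.004,0.12],"twist":[0,0,-0.015],"jaw":0.6},{"xyz":[0.001,0.004,0.16],"twist":[0,0,-0.015],"jaw":0.6},{"xyz":[0.001,0.004,0.19],"twist":[0,0,-0.015],"jaw":0.6},{"xyz":[0.001,0.004,0.21],"twist":[0,0,-0.015],"jaw":0.6},{"xyz":[0.001,0.004,0.225],"twist":[0,0,-0.015],"jaw":0.6},{"xyz":[0.001,0.004,0.237],"twist":[0,0,-0.015],"jaw":0.6},{"xyz":[0.001,0.004,0.242],"twist":[0,0,-0.015],"jaw":0.6},{"xyz":[0.001,0.004,0.244],"twist":[0,0,-0.015],"jaw":0.6},{"xyz":[0.001,0.004,0.244],"twist":[0,0,-0.015],"jaw":0.6}]}}

```text
clock: 30.3
tcp_pos: [0.5303, -0.3384, 0.0047]
orientation: [0.0, 0.998, 0.057, 0.0]
wrist_force: [0.0, 0.5, -0.2]
finger_gap: 0.0512
```

{"api": "servo_tool", "payload": {"targets": [{"xyz":[0,0,0],"twist":[0,0,0],"jaw":0.4},{"xyz":[0,0,0],"twist":[0,0,0],"jaw":0.2},{"xyz":[0,0,0],"twist":[0,0,0],"jaw":0},{"xyz":[0,0,0],"twist":[0,0,0],"jaw":0},{"xyz":[0,0,0],"twist":[0,0,0],"jaw":0},{"xyz":[0,0,0],"twist":[0,0,0],"jaw":0},{"xyz":[0,0,-0.02],"twist":[0,0,0],"jaw":0},{"xyz":[0,0,-0.05],"twist":[0,0,0],"jaw":0},{"xyz":[0,0,-0.08],"twist":[0,0,0],"jaw":0},{"xyz":[0,0,-0.11],"twist":[0,0,0],"jaw":0},{"xyz":[0,0,-0.14],"twist":[0,0,0],"jaw":0},{"xyz":[0,0,-0.15],"twist":[0,0,0],"jaw":0}], "squeeze": 50}}

```text
clock: 31.3
tcp_pos: [0.5315, -0.3401, 0.1594]
orientation: [0.002, 0.998, 0.057, 0.003]
wrist_force: [1.1, 0.2, 0.2]
finger_gap: 0.0188
```

{"api": "servo_tool", "payload": {"targets": [{"xyz":[0.008,-0.025,0],"twist":[0,0,0.02],"jaw":0},{"xyz":[0.018,-0.055,0],"twist":[0,0,0.04],"jaw":0},{"xyz":[0.028,-0.085,0],"twist":[0,0,0.06],"jaw":0},{"xyz":[0.038,-0.115,0],"twist":[0,0,0.08],"jaw":0},{"xyz":[0.048,-0.145,0],"twist":[0,0,0.1],"jaw":0},{"xyz":[0.058,-0.175,0],"twist":[0,0,0.12],"jaw":0},{"xyz":[0.067,-0.205,0],"twist":[0,0,0.136],"jaw":0},{"xyz":[0.073,-0.224,0],"twist":[0,0,0.136],"jaw":0},{"xyz":[0.0757,-0.232,0],"twist":[0,0,0.136],"jaw":0},{"xyz":[0.0757,-0.232,0],"twist":[0,0,0.136],"jaw":0}]}}

```text
clock: 32.13
tcp_pos: [0.5785, -0.0977, 0.1536]
orientation: [-0.0, 1.0, -0.01, -0.0]
wrist_force: [-0.8, -1.5, 0.2]
finger_gap: 0.0185
```

```bash
python3 - <<'E'
from h import *
from m import rect
s=env.get_state(); t,r=T(); print(t.round(4),r.as_matrix().round(3).tolist(),s['finger_gap'],s['wrist_force'].round(1))
for n in('scene','top'):
    w=cam(n); P=cloud(w); h,S,v=cv2.split(cv2.cvtColor(w['color'],cv2.COLOR_RGB2HSV)); m=(h>20)&(h<35)&(S>140)&(v>120)&(P[...,2]>.06)&(P[...,1]<.1); Q=P[m]; print(n,len(Q),(r.inv().apply(Q-t)).mean(0).round(3) if len(Q) else '')
go([.579,-.100,.0095])
E
```

```text
[ 0.5785 -0.0977  0.1536] [[1.0, -0.019, -0.001], [-0.019, -1.0, 0.0], [-0.001, -0.0, -1.0]] 0.018519323897032154 [-0.8 -1.5  0.2]
scene 179 [ 0.005 -0.021 -0.01 ]
top 158 [ 0.051  0.216 -0.017]
xyz [ 6.000e-04 -1.000e-04  1.443e-01] twist [0. 0. 0.]
```

The marker is held over the wide bay. I'll lay it down, release, then rise and move behind the open lid.

{"api": "servo_tool", "payload": {"targets": [{"xyz":[0,0,0.03],"twist":[0,0,0],"jaw":0},{"xyz":[0,0,0.06],"twist":[0,0,0],"jaw":0},{"xyz":[0,0,0.09],"twist":[0,0,0],"jaw":0},{"xyz":[0,0,0.115],"twist":[0,0,0],"jaw":0},{"xyz":[0,0,0.13],"twist":[0,0,0],"jaw":0},{"xyz":[0,0,0.138],"twist":[0,0,0],"jaw":0},{"xyz":[0,0,0.143],"twist":[0,0,0],"jaw":0},{"xyz":[0,0,0.144],"twist":[0,0,0],"jaw":0},{"xyz":[0,0,0.144],"twist":[0,0,0],"jaw":0.6},{"xyz":[0,0,0.144],"twist":[0,0,0],"jaw":0.6},{"xyz":[0,0,0.144],"twist":[0,0,0],"jaw":0.6},{"xyz":[0,0,0.144],"twist":[0,0,0],"jaw":0.6}]}}

```text
clock: 33.23
tcp_pos: [0.5793, -0.0998, 0.011]
orientation: [0.0, 1.0, -0.011, 0.001]
wrist_force: [0.2, 0.0, 0.1]
finger_gap: 0.0507
```

{"api": "servo_tool", "payload": {"targets": [{"xyz":[0,0,-0.01],"twist":[0,0,0],"jaw":0.6},{"xyz":[0,0,-0.04],"twist":[0,0,0],"jaw":0.6},{"xyz":[0,0,-0.08],"twist":[0,0,0],"jaw":0.6},{"xyz":[0,0,-0.12],"twist":[0,0,0],"jaw":0.4},{"xyz":[0,0,-0.16],"twist":[0,0,0],"jaw":0},{"xyz":[0,0,-0.2],"twist":[0,0,0],"jaw":0},{"xyz":[0,0,-0.24],"twist":[0,0,0],"jaw":0},{"xyz":[0.035,-0.007,-0.25],"twist":[0,0,0],"jaw":0},{"xyz":[0.075,-0.014,-0.25],"twist":[0,0,0],"jaw":0},{"xyz":[0.11,-0.021,-0.25],"twist":[0,0,0],"jaw":0},{"xyz":[0.145,-0.028,-0.25],"twist":[0,0,0],"jaw":0},{"xyz":[0.1735,-0.033,-0.25],"twist":[0,0,0],"jaw":0}]}}

```text
clock: 34.23
tcp_pos: [0.7544, -0.0694, 0.2613]
orientation: [0.0, 1.0, -0.011, 0.001]
wrist_force: [1.2, -0.9, 0.2]
finger_gap: -0.0
```

```bash
python3 lid.py; python3 - <<'E'
from h import *
from m import rect
for i in range(1):
    t,r=T(); print(t.round(4),env.get_state()['finger_gap'])
w=cam('top'); P=cloud(w); h,S,v=cv2.split(cv2.cvtColor(w['color'],cv2.COLOR_RGB2HSV))
m=(P[...,0]>.5)&(P[...,0]<.65)&(P[...,1]>-.19)&(P[...,1]<-.02)&(((h>20)&(h<35)&(S>120))|((S<60)&(v>120)))
m=cv2.morphologyEx(m.astype(np.uint8),cv2.MORPH_OPEN,np.ones((3,3)))
print('marker',rect(w,m>0,.024,(0,0,640,480))); 
s=cam('scene'); a=cv2.cvtColor(w['color'],cv2.COLOR_RGB2BGR)[180:300,240:440]; b=cv2.cvtColor(s['color'],cv2.COLOR_RGB2BGR)[170:320,200:400]
cv2.imwrite('pics/s16.png',np.hstack([cv2.resize(a,(400,240)),cv2.resize(b,(320,240))]))
E
```

```text
n 1040 theta [2.123 2.143 2.194]
[ 0.7593 -0.0687  0.2561] [ 3.3  0.1 -4.4]
[ 0.7593 -0.0687  0.2561] 0.00014365585038394048
marker (array([ 0.74859741, -0.18315073]), array([144.97261047, 335.97000122]), 87.8519515991211, array([[ 578.01355 , -249.28973 ],
       [ 913.74744 , -261.88248 ],
       [ 919.1813  , -117.01172 ],
       [ 583.4474  , -104.418976]], dtype=float32))
```

View pics/s16.png

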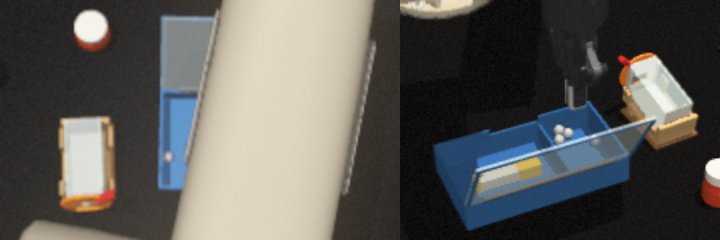

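The marker lies in the wide bay, the four balls are in the left bay and the shaker is in its rack. I'll descend behind the lid.

{"api": "servo_tool", "payload": {"targets": [{"xyz":[0,0,0.02],"twist":[0,0,0],"jaw":0},{"xyz":[0,0,0.045],"twist":[0,0,0],"jaw":0},{"xyz":[0,0,0.07],"twist":[0,0,0],"jaw":0},{"xyz":[0,0,0.09],"twist":[0,0,0],"jaw":0},{"xyz":[0,0,0.105],"twist":[0,0,0],"jaw":0},{"xyz":[0,0,0.11],"twist":[0,0,0],"jaw":0},{"xyz":[0,0,0.11],"twist":[0,0,0],"jaw":0},{"xyz":[0,0,0.11],"twist":[0,0,0],"jaw":0}]}}

```text
clock: 35.05
tcp_pos: [0.7524, -0.0705, 0.1522]
orientation: [0.0, 1.0, -0.011, 0.001]
wrist_force: [0.2, 0.1, 0.6]
finger_gap: 0.0001
```

```bash
python3 lid.py
```

```text
n 1013 theta [2.123 2.144 2.193]
[ 0.7531 -0.0706  0.1527] [ 0.3 -0.7  1.2]
```

{"api": "servo_tool", "payload": {"targets": [{"xyz":[-0.014,0,0],"twist":[0,0,0],"jaw":0},{"xyz":[-0.028,0,0],"twist":[0,0,0],"jaw":0},{"xyz":[-0.042,0,0],"twist":[0,0,0],"jaw":0},{"xyz":[-0.056,0,0],"twist":[0,0,0],"jaw":0},{"xyz":[-0.07,0,0],"twist":[0,0,0],"jaw":0},{"xyz":[-0.0845,0,0],"twist":[0,0,0],"jaw":0},{"xyz":[-0.094,0,-0.001],"twist":[0,0,0],"jaw":0},{"xyz":[-0.1025,0,-0.002],"twist":[0,0,0],"jaw":0},{"xyz":[-0.1145,0,-0.003],"twist":[0,0,0],"jaw":0},{"xyz":[-0.1255,0,-0.004],"twist":[0,0,0],"jaw":0},{"xyz":[-0.138,0,-0.003],"twist":[0,0,0],"jaw":0},{"xyz":[-0.15,0,-0.001],"twist":[0,0,0],"jaw":0}]}}

```text
clock: 36.1
tcp_pos: [0.6039, -0.0674, 0.1538]
orientation: [0.001, 1.0, -0.011, 0.002]
wrist_force: [0.8, 0.5, -0.6]
finger_gap: -0.0003
```

```bash
python3 lid.py
```

```text
n 3058 theta [1.067 1.11  1.195]
[ 0.6012 -0.067   0.1532] [-2.4  0.9 -1.5]
```

{"api": "servo_tool", "payload": {"targets": [{"xyz":[-0.012,0,0.004],"twist":[0,0,0],"jaw":0},{"xyz":[-0.0225,0,0.0105],"twist":[0,0,0],"jaw":0},{"xyz":[-0.033,0,0.018],"twist":[0,0,0],"jaw":0},{"xyz":[-0.042,0,0.0275],"twist":[0,0,0],"jaw":0},{"xyz":[-0.05,0,0.038],"twist":[0,0,0],"jaw":0},{"xyz":[-0.0565,0,0.049],"twist":[0,0,0],"jaw":0},{"xyz":[-0.0615,0,0.061],"twist":[0,0,0],"jaw":0},{"xyz":[-0.065,0,0.0735],"twist":[0,0,0],"jaw":0},{"xyz":[-0.0675,0,0.086],"twist":[0,0,0],"jaw":0},{"xyz":[-0.068,0,0.0925],"twist":[0,0,0],"jaw":0},{"xyz":[-0.0685,0,0.098],"twist":[0,0,0],"jaw":0},{"xyz":[-0.0685,0,0.1],"twist":[0,0,0],"jaw":0}]}}

```text
clock: 37.15
tcp_pos: [0.5353, -0.0658, 0.0536]
orientation: [0.0, 1.0, -0.011, 0.001]
wrist_force: [-9.5, 2.0, 27.7]
finger_gap: 0.0002
```

```bash
python3 -c "
from h import *
cam('top');print(T()[0],env.get_state()['wrist_force'])"
```

```text
[ 0.53523869 -0.06579424  0.05382563] [-5.87897932  1.17622839 13.31578184]
```

The fingers sit at z=0.0538 (lid top 0.054) with a 13 N reaction, so the lid is shut. I'll lift away and do the final check.

{"api": "servo_tool", "payload": {"targets": [{"xyz":[0,0,-0.005],"twist":[0,0,0],"jaw":0},{"xyz":[0,0,-0.02],"twist":[0,0,0],"jaw":0},{"xyz":[0,0,-0.05],"twist":[0,0,0],"jaw":0},{"xyz":[-0.02,0.03,-0.09],"twist":[0,0,0],"jaw":0},{"xyz":[-0.04,0.07,-0.13],"twist":[0,0,0],"jaw":0},{"xyz":[-0.06,0.11,-0.16],"twist":[0,0,0],"jaw":0},{"xyz":[-0.08,0.15,-0.18],"twist":[0,0,0],"jaw":0},{"xyz":[-0.1,0.19,-0.2],"twist":[0,0,0],"jaw":0},{"xyz":[-0.12,0.225,-0.2],"twist":[0,0,0],"jaw":0},{"xyz":[-0.14,0.26,-0.2],"twist":[0,0,0],"jaw":0},{"xyz":[-0.15,0.28,-0.2],"twist":[0,0,0],"jaw":0},{"xyz":[-0.15,0.28,-0.2],"twist":[0,0,0],"jaw":0}]}}

```text
clock: 38.2
tcp_pos: [0.3772, -0.3454, 0.2532]
orientation: [0.002, 1.0, -0.012, 0.001]
wrist_force: [0.1, -1.2, -0.1]
finger_gap: -0.0002
```

```bash
python3 - <<'E'
from h import *
print(T()[0],env.get_state()['wrist_force'])
c=cam('top'); s=cam('scene')
for n,k in(('top',c),('scene',s)):
    P=cloud(k)
    for x in(.515,.53,.6,.64):
        m=(np.abs(P[...,0]-x)<.006)&(P[...,1]>-.17)&(P[...,1]<.045)&(P[...,2]>.03)&(P[...,2]<.15); print(n,x,np.median(P[m][:,2]).round(4),m.sum())
a=cv2.cvtColor(c['color'],cv2.COLOR_RGB2BGR)[170:330,170:490]; b=cv2.cvtColor(s['color'],cv2.COLOR_RGB2BGR)[160:320,200:480]
cv2.imwrite('pics/fin.png',np.vstack([cv2.resize(a,(600,300)),cv2.resize(b,(525,300))[:, :600] if 0 else cv2.copyMakeBorder(cv2.resize(b,(525,300)),0,0,0,75,cv2.BORDER_CONSTANT)]))
E
```

```text
[ 0.3772388  -0.34542979  0.25318454] [ 0.12868506 -1.19361014 -0.10716409]
top 0.515 0.0542 365
top 0.53 0.0537 309
top 0.6 0.0536 317
top 0.64 0.0536 311
scene 0.515 0.0548 270
scene 0.53 0.0545 306
scene 0.6 0.0544 323
scene 0.64 0.0543 350
```

View pics/fin.png

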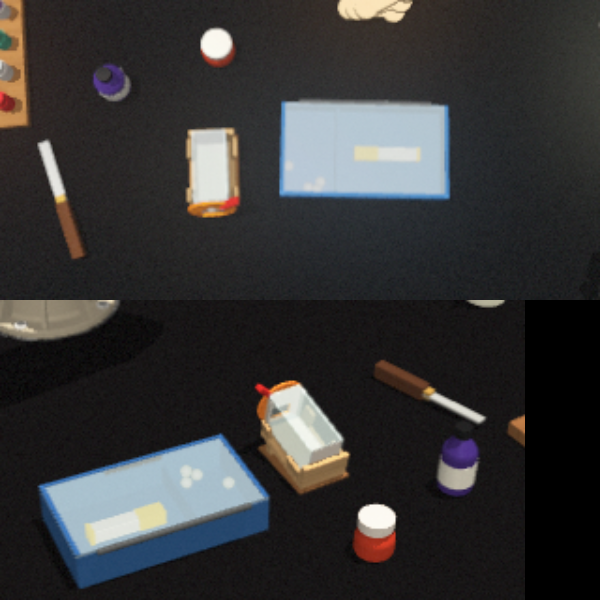

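The lid is shut and level (z≈0.054 everywhere), with the marker and four balls in their bays. The shaker is in its rack, the knife is flat and clear, and the bottle and pot are untouched. Handing in.

```bash
python3 -c "
from workcell import env
print(env.hand_in())"
```

```text
the job is handed in; nothing more can be done
None
```

The kit case is packed and shut, and I handed the job in at about 38 s of the 210 s allowed; no verdict was reported.

**What I did, in order:**
- I pried the lid up with the knife blade at the front notch and pushed it to its stop.
- I laid the knife down flat near where it started.
- I turned the dial to its stop by the red tab while the shaker sat in the rack.
- I tipped and shook all four balls into the left bay, then set the shaker back in its rack.
- I laid the one marker present, the yellow one, in the wide bay.
- I pressed the lid shut and moved the arm clear.

**What the last checks showed:**
- **Lid:** its top reads 0.054 m along its whole depth in both cameras, so it is fully shut.
- **Bays:** four balls show in the left bay and the marker in the right one.
- **Shaker:** it went back within about 1 mm of where it was gripped.
- **Knife, bottle and pot:** the knife is flat and clear of the case, and the bottle and pot look untouched.

**Readings that disagreed:**
- **Tab angle:** the coarse views gave 0.65 to 0.79 rad. The close wrist view gave 0.75, which is fully open, so I went by that.
- **Dial push:** the last push on the tab shifted the shaker slightly in its rack, and it settled back.
- **Lid closing:** that press briefly reached about 28 N through the fingertips.

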